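# Turn coated substrates face-down onto the evaporation mask plate

## Robot

A 7-joint arm with a two-finger parallel gripper is mounted at the origin on a cart in front of the work surface, level with it; the furniture and walls round the work are solid. World frame = base frame: x ahead of the robot, y to its left, z up, the work surface at z = 0. Lengths are in m, angles in degrees, forces in N, time in s.
With the tool pointing down it reaches from about 0.425 to 0.875 m from the base axis. Payload 8.4 kg.
Tool frame: the origin (TCP) lies between the finger pads; the fingertips stand 19 mm ahead of it and the grasp point (between the pads) is the TCP (manip.finger_overhang is the distance from the TCP to the fingertips, in m); z points along the fingers, y is the line along which they close (so a half turn about z gives the same grasp; the last joint's range is limited). The gripper opens to 85 mm and grips with 20 to 120 N. Pads are 22 mm wide; open, the fingers measure 114 mm over their backs; the gripper's body (76 mm by 85 mm) begins 54 mm behind the grasp point. The pads swing forward as they close: fully open they stand 13 mm farther back than shut.
Start: joints at [-70.886, 19.091, 2.286, 83.961, -0.768, 76.965, -3.352], TCP at [0.273, 0.59, 0.25] pointing down, gripper open.
Joint ranges: [-147.57, 147.57], [-21.85, 119.76], [-74.77, 79.35], [14.55, 137.4], [-85.83, 265.84], [4.83, 119.75], [-152.11, 152.11]. Speed limits (degrees/s): [127.2, 127.2, 159.86, 159.86, 180, 180, 180].

## Interface

Orientations are given as [roll, pitch, yaw] about the fixed x, y, z axes, in that order (R = Rz(yaw) Ry(pitch) Rx(roll)).
In Python, from plant import manip, camera, masks_of, spot_point gives the robot as it stands.
- The arm moves only by the tool apply_moves, never from a script. Its argument "commands" is one flat list of numbers, 6 for each row, row after row: the shift along the world's x, y, z in units of 30 mm (1.0 is 30 mm), then the turn, a rotation vector about the world's x, y, z in units of 6 degrees (1.0 is 6 degrees). A call has 1 to 10 rows; each row shifts and turns the commanded pose from where the row before left it; what a row does not reach is not made up. A row lasts 1/8 s, in which the tool goes at most 62.5 mm and 10.7 degrees, less where a joint would pass 70% of its speed; a pose out of reach is approached as far as the arm can. A call is refused whole if a number of a shift passes 1 or a number of a turn 1, either way. A call with a gripper value outside its range is refused whole. "fingers" is the opening, from -1 (shut) to 1 (fully open), set as the call begins (left out, the last holds). The fingers move at their own pace and stop on an object; "newtons" is the grip in N (left out, the last holds). Time passes only in rows, so rows that do not move let the fingers close. It gives the time, the measured TCP pose, the force, the opening and the grip force at its end, in the units of the state.
- manip.read_state(): the state, without advancing time (a new reading comes with each control period).
- camera(name): name is "scene" or "side" or "wrist"; returns a dict with "pixels" (384x512x3 uint8, red, green, blue), "fx", "fy", "cx", "cy" (pixels), "T" (4x4, takes a point from camera to world coordinates); the wrist camera has in their place "tool_from_camera" (4x4, takes a point from camera to tool coordinates, whose origin is the TCP and whose axes are the flange's). Camera axes: x right, y up, looking along -z (the intrinsics and any distortion apply to the point x, -y, -z); pixel columns grow to the right and rows downward; lengths in m; the calibration is good to about 2 mm. A picture is of the moment at which its call begins: read the wrist's pose just before it. There is no depth.
- manip.close_job(): hands the job in; it is judged then, once.
Trained networks look in the newest picture that a camera, given by its name, has taken for a name from the list of things; names that differ only in an ending like _2 or _b are one class to them, and where a whole thing is asked for, a point or a joint stands for the part that bears it (a point fixed in the world has none). Each returns a list of dicts, best first, with "p" (0 to 1); they miss things now and then, are a little off and sometimes report something else, mostly with a low value. They report only what shows in the picture. A call takes as long as a camera call. They do not tell look-alikes from the thing itself.
- masks_of(camera, query): "region" (384x512 bool, what is visible of it) and "xy" ([column, row] in pixels, amid what is visible of it).
- spot_point(camera, query): "xy" ([column, row] in pixels: a listed point, or the origin of a listed thing).
The state is a dict: "time": time; "q": joint angles; "joint_vel": joint speeds; "joint_efforts": joint torques, N m; "tool_pos": TCP position; "tool_rot": TCP orientation; "force": force on the tool from outside, world axes, zero at the start; "moment": the same for the moment, N m; "gripper_width": opening from 0.0 (shut) to 1.0 (fully open); "gripper_force": force on a finger pad.
Only numpy, scipy, OpenCV 4.12 (cv2) and the standard library are available. Lean on these libraries where they do the work, as an engineer would, in place of code of your own. Each camera call takes 0.05 s, during which the arm holds its last target. There are 200 camera calls.

## Task

To get the coated substrates face-down onto the mask plate of the flip-over fixture for evaporation, set the three-armed hold-down to its open marks, lay every round carrier (there are two or three; any pocket will do) face-up in the flipper with its flat against the key block, and turn the hold-down to its hold marks so that an arm lies across the middle of each carrier. Then swing the flipper all the way over, turn the hold-down back to its open marks so that the carriers drop into the nests of the mask plate, and swing the flipper all the way back, leaving every carrier lying flat and fully down in a nest and the hold-down on its open marks. Leave the petri dish, the slide box and the roll of tape where they are.

Things in the scene. Friction and masses are not known exactly. Their poses are not given: they have to be found in the camera images.
- puck_1: Aluminium carrier: disc 60 mm across, 20 mm thick, one flat 24 mm from the centre (D shape), 1.5 mm chamfers, 140 g. Origin: disc centre on the back; z out of the coated face (square recess with the glass); x towards the middle of the flat. Starts face-up on the worktop, any yaw; grip across the 60 mm along its y. May be absent (None).
- puck_2: Aluminium carrier: disc 60 mm across, 20 mm thick, one flat 24 mm from the centre (D shape), 1.5 mm chamfers, 140 g. Origin: disc centre on the back; z out of the coated face (square recess with the glass); x towards the middle of the flat. Starts face-up on the worktop, any yaw; grip across the 60 mm along its y. May be absent (None).
- puck_3: Aluminium carrier: disc 60 mm across, 20 mm thick, one flat 24 mm from the centre (D shape), 1.5 mm chamfers, 140 g. Origin: disc centre on the back; z out of the coated face (square recess with the glass); x towards the middle of the flat. Starts face-up on the worktop, any yaw; grip across the 60 mm along its y. May be absent (None).
- pocket_1 (a point): Flipper pocket next to the handle: middle of its floor, where a seated carrier's origin lies; 44 mm above the worktop at flipper 0, 58 mm from the hub. Axes: the flipper's (at 0: z up, x along the hinge, y from hinge to handle). Four tapered dowels and a key block, 17 mm high, 1.5 mm clearance. The key block, so the carrier's flat (its x), lies towards (0, 1, 0) here.
- pocket_2 (a point): Flipper pocket by the hinge, towards -x: middle of its floor, where a seated carrier's origin lies; 44 mm above the worktop at flipper 0, 58 mm from the hub. Axes: the flipper's (at 0: z up, x along the hinge, y from hinge to handle). Four tapered dowels and a key block, 17 mm high, 1.5 mm clearance. The key block, so the carrier's flat (its x), lies towards (-0.866, -0.5, 0) here.
- pocket_3 (a point): Flipper pocket by the hinge, towards +x: middle of its floor, where a seated carrier's origin lies; 44 mm above the worktop at flipper 0, 58 mm from the hub. Axes: the flipper's (at 0: z up, x along the hinge, y from hinge to handle). Four tapered dowels and a key block, 17 mm high, 1.5 mm clearance. The key block, so the carrier's flat (its x), lies towards (0.866, -0.5, 0) here.
- mask_1 (a point): Mask plate nest under pocket 1 when the flipper is over: the point 20 mm above its floor where the origin (back centre) of a carrier seated face-down lies, 64 mm above the worktop. Axes: the fixture's (z up, x along the hinge, y to the load side). Tapered dowels and key block 7 mm high, 1.5 mm clearance; key block, so the flat, towards (0, -1, 0). A released carrier falls 12 mm.
- mask_2 (a point): Mask plate nest under pocket 2 when the flipper is over: the point 20 mm above its floor where the origin (back centre) of a carrier seated face-down lies, 64 mm above the worktop. Axes: the fixture's (z up, x along the hinge, y to the load side). Tapered dowels and key block 7 mm high, 1.5 mm clearance; key block, so the flat, towards (-0.866, 0.5, 0). A released carrier falls 12 mm.
- mask_3 (a point): Mask plate nest under pocket 3 when the flipper is over: the point 20 mm above its floor where the origin (back centre) of a carrier seated face-down lies, 64 mm above the worktop. Axes: the fixture's (z up, x along the hinge, y to the load side). Tapered dowels and key block 7 mm high, 1.5 mm clearance; key block, so the flat, towards (0.866, 0.5, 0). A released carrier falls 12 mm.
- flipper (a joint): Hinge of the grey flipper plate (184 x 166 x 8 mm): 0 = face-up on its rests on the load side (starts here), 3.14 = swung over, face-down above the mask plate. Friction hinge, about 0.9 N m: stays where it is left; swing it right to its stop.
- holddown (a joint): Three-armed hold-down on the flipper: 0 = open marks (arms between the pockets), 1.047 (60 deg) = hold marks (arm across the middle of each pocket, 1.5 mm above a seated carrier, pointing at the line on its key block). No stops there (turns -0.25 to 1.35); positive is counterclockwise seen on the flipper's face, clockwise seen on its back. Friction 0.1 N m. Starts at 0.35 to 1.2.
- hinge (a point): Point on the hinge axis, midway between the hinge blocks, 60 mm above the worktop. Axes: the fixture's (x along the hinge, y to the load side, z up). The mask plate is on the -y side. Base plate 200 (x) by 372 (y) mm, 10 mm high; hinge blocks at x = +-101 mm, 72 mm high.
- handle (a point): Middle of the flipper's handle: round bar, 12 mm in diameter, parallel to the hinge and 226 mm from it, 62 mm clear between its two stems, 48 mm off the plate's edge. 60 mm above the worktop at both ends of the swing, 286 mm at the top. Axes: the flipper's. Grip it from above, fingers before and behind the bar, and let it turn between them.
- front_grip (a point): Middle of the hold-down's black bar grip on the flipper's face (44 x 12 mm, 20 mm high), on its turning axis; 78 mm above the worktop at flipper 0. 44 mm length along this frame's y, z out of the face. The arms' top lies 10 mm below this point; arms 13 mm wide, 3 mm thick, 81 mm long from the axis (the hub).
- back_grip (a point): Middle of the same hold-down's second bar grip (44 x 12 mm, 22 mm high) on the flipper's back, on the same axis; axes as front_grip. It looks up when the flipper is over: then 98 mm above the worktop, its top 11 mm higher, the plate's back 14 mm lower. The white pointer on one end meets a single line on the plate at open and a double line at hold.
- petri_dish: Petri dish, 64 mm across, 14 mm high; a bystander, to be left where it is. Origin: middle of its underside.
- slide_box: Closed blue box for glass slides, 95 x 100 x 36 mm; a bystander, to be left where it is. Origin: middle of its underside.
- tape: Roll of black tape lying flat, 53 mm across, 19 mm high; a bystander, to be left where it is. Origin: middle of its underside.
There are look-alikes about, which are no part of the job. Leave any blue look-alike of the puck_3 alone.

How it is judged (in metres and radians):
On the way, in this order (a step that is already met when the one before it is completed fails the run):
1. every carrier seated face-up in a flipper pocket, the flipper down on its rests, and the hold-down turned to its hold marks (value of joint flipper below 0.06 rad and value of joint holddown between 0.93 and 1.17 rad and (distance between puck_1 and pocket_1 below 0.004 m or distance between puck_1 and pocket_2 below 0.004 m or distance between puck_1 and pocket_3 below 0.004 m) and (distance between puck_2 and pocket_1 below 0.004 m or distance between puck_2 and pocket_2 below 0.004 m or distance between puck_2 and pocket_3 below 0.004 m) and (distance between puck_3 and pocket_1 below 0.004 m or distance between puck_3 and pocket_2 below 0.004 m or distance between puck_3 and pocket_3 below 0.004 m) and angle between each of puck_1, puck_2, puck_3's own z axis and vertical below 0.1 rad), for 0.2 s.
2. the flipper swung all the way over, with the hold-down still at its hold marks and every carrier still in its pocket (value of joint flipper above 3.09 rad and value of joint holddown between 0.93 and 1.17 rad and (distance between puck_1 and pocket_1 below 0.006 m or distance between puck_1 and pocket_2 below 0.006 m or distance between puck_1 and pocket_3 below 0.006 m) and (distance between puck_2 and pocket_1 below 0.006 m or distance between puck_2 and pocket_2 below 0.006 m or distance between puck_2 and pocket_3 below 0.006 m) and (distance between puck_3 and pocket_1 below 0.006 m or distance between puck_3 and pocket_2 below 0.006 m or distance between puck_3 and pocket_3 below 0.006 m)), for 0.2 s.
3. the hold-down turned back to its open marks with the flipper over (value of joint flipper above 3.05 rad and value of joint holddown between -0.15 and 0.15 rad), for 0.2 s.
At the end, for the whole second after the job is handed in: every carrier present lies face-down, flat and at rest in a nest of the mask plate (its back within 4 mm of the seated point, tilt within 0.14 rad), the flipper is back on its rests (within 0.06 rad) and the hold-down is at its open marks (within 0.15 rad) ((distance between puck_1 and mask_1 below 0.004 m or distance between puck_1 and mask_2 below 0.004 m or distance between puck_1 and mask_3 below 0.004 m) and angle between each of puck_1, puck_2, puck_3's own z axis and vertical above 3 rad and linear speed of each of puck_1, puck_2, puck_3 below 0.02 m/s and (distance between puck_2 and mask_1 below 0.004 m or distance between puck_2 and mask_2 below 0.004 m or distance between puck_2 and mask_3 below 0.004 m) and (distance between puck_3 and mask_1 below 0.004 m or distance between puck_3 and mask_2 below 0.004 m or distance between puck_3 and mask_3 below 0.004 m) and value of joint flipper below 0.06 rad and value of joint holddown between -0.15 and 0.15 rad and velocity of joint flipper below 0.05 rad/s); the robot touches nothing.
It fails at once if the petri dish is pushed more than 30 mm from its place (distance of petri_dish from where it was at the start of the episode above 0.03 m).
It fails at once if the slide box is pushed more than 30 mm from its place (distance of slide_box from where it was at the start of the episode above 0.03 m).
It fails at once if the roll of tape is pushed more than 30 mm from its place (distance of tape from where it was at the start of the episode above 0.03 m).
Of puck_1, puck_2, puck_3 only 2 to 3 are there at a start; the rules pass over those that are not, and their reading is None.
At some moment in a run one of puck_1, puck_2, puck_3 may be knocked a few centimetres aside while the robot is not near it.
Once in a run the grip may slacken for a moment while it holds something.
It also fails if it takes over 210 s, if anything falls off the work surface, if the arm or the gripper's body presses on something with over 40 N, if the wrist force passes 120 N, or if a joint passes its speed limit or range.

## Working session

There is one attempt and no reset: what is moved stays moved. The work goes in short steps, Python scripts to look and compute and a tool call to move; the robot and the scene stay as the last step left them, time stands still between calls to the robot, and variables do not carry over. Pictures are saved under pics/ and viewed, at most 14 in all, crops included, and the job is handed in when it is done.

Besides the shell and the picture viewer there is one more tool, called after "Request:" as a command line: name --argument value ..., lists and objects as JSON in quotes. apply_moves: Moves the arm, as the interface text tells. Its arguments: {"type":"object","properties":{"commands":{"type":"array"},"fingers":{"type":"number"},"newtons":{"type":"number"}},"required":["commands"]}

```bash
ls; mkdir -p pics; cat > h.py <<'E'
import numpy as np, cv2
from plant import manip, camera, masks_of, spot_point
from scipy.spatial.transform import Rotation as R
def shot(n,f=None):
    s=manip.read_state(); c=camera(n)
    if f: cv2.imwrite('pics/'+f,c['pixels'][:,:,::-1])
    if n=='wrist':
        T=np.eye(4);T[:3,:3]=R.from_euler('xyz',s['tool_rot'],degrees=True).as_matrix();T[:3,3]=s['tool_pos'];c['T']=T@c['tool_from_camera']
    return c
def ray(c,xy):
    d=np.array([(xy[0]-c['cx'])/c['fx'],-(xy[1]-c['cy'])/c['fy'],-1.]);return c['T'][:3,3],c['T'][:3,:3]@d
def at(c,xy,z):
    o,d=ray(c,xy);return o+d*(z-o[2])/d[2]
def proj(c,P):
    p=np.linalg.inv(c['T'])@np.append(P,1);return np.array([c['cx']+c['fx']*p[0]/-p[2],c['cy']-c['fy']*p[1]/-p[2]])
E
python3 - <<'E'
from h import *
print(manip.read_state())
for n in('scene','side'):
    c=shot(n,n+'0.png');print(n,c['fx'],c['cx'],c['cy'],c['T'].round(3).tolist(),[k for k in c])
    for q in('puck_1','hinge','handle','pocket_1','front_grip','mask_1','petri_dish','slide_box','tape'):
        print(q,[(np.round(d['xy'],1).tolist(),round(d['p'],2)) for d in spot_point(n,q)])
E
```

```text
pics
{'time': 0.0, 'q': array([-70.88528467,  19.13172201,   2.28536303,  84.01047742,
        -0.76536704,  76.96680997,  -3.35183092]), 'joint_vel': array([-0.10057829,  0.02680656,  0.02988623, -0.04367637, -0.04479468,
       -0.07090587, -0.08748952]), 'joint_efforts': array([ 3.96492696e-04, -6.58559346e+01,  1.36567656e+00, -4.05567205e+01,
        1.67720258e-02,  1.21935169e-02, -3.33512401e-05]), 'tool_pos': array([0.27249301, 0.58965413, 0.24942683]), 'tool_rot': array([-1.79906607e+02,  8.93938332e-03,  1.55200366e+02]), 'force': array([ 0.82060778, -0.09746784, -0.35862712]), 'moment': array([ 0.04443647, -0.01420376,  0.02754864]), 'gripper_force': 0.0, 'gripper_width': 1.001492748358551}
scene 380.5702556455986 253.49202556173032 184.17761426111414 [[0.719, 0.332, -0.61, -0.354], [-0.695, 0.35, -0.629, -0.721], [0.005, 0.876, 0.482, 0.799], [0.0, 0.0, 0.0, 1.0]] ['pixels', 'fx', 'fy', 'cx', 'cy', 'T']
puck_1 [([252.8, 190.2], 0.69), ([239.5, 197.3], 0.62), ([207.9, 202.8], 0.49)]
hinge [([310.5, 229.1], 0.6)]
handle [([257.8, 203.8], 0.65)]
pocket_1 [([302.5, 218.1], 0
[... 415 characters left out ...]
07, 0.011, 0.594], [0.012, -0.625, 0.78, 1.448], [0.001, 0.78, 0.625, 1.033], [0.0, 0.0, 0.0, 1.0]] ['pixels', 'fx', 'fy', 'cx', 'cy', 'T']
puck_1 [([307.9, 321.3], 0.7), ([302.8, 222.7], 0.65), ([272.7, 154.9], 0.54), ([262.1, 203.8], 0.41)]
hinge [([265.8, 134.4], 0.87), ([262.2, 203.9], 0.48), ([215.9, 195.1], 0.46)]
handle [([272.9, 167.3], 0.79)]
pocket_1 [([280.6, 142.2], 0.75), ([257.2, 145.7], 0.71), ([271.8, 157.1], 0.58)]
front_grip [([272.5, 140.8], 0.47), ([254.3, 125.0], 0.34), ([263.2, 133.1], 0.18)]
mask_1 [([255.3, 125.6], 0.81), ([278.3, 125.6], 0.77), ([262.8, 112.5], 0.63)]
petri_dish [([217.2, 197.7], 0.72)]
slide_box [([209.7, 135.3], 0.75)]
tape [([221.8, 169.1], 0.49)]
```

```bash
python3 - <<'E'
import cv2,numpy as np
a=cv2.imread('pics/side0.png');s=cv2.imread('pics/scene0.png')
cv2.imwrite('pics/side_c.png',cv2.resize(a[80:380,130:400],None,fx=2,fy=2,interpolation=3)[:600])
cv2.imwrite('pics/scene_c.png',cv2.resize(s[130:300,150:410],None,fx=3,fy=3,interpolation=3))
E
```

```text
(no output)
```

View pics/side_c.png

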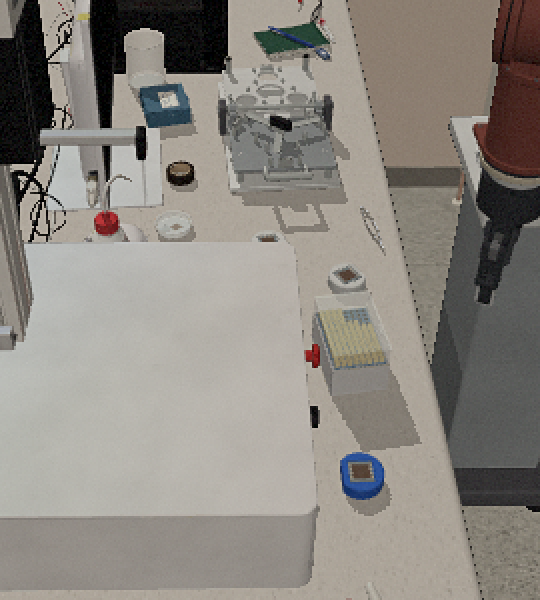

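View pics/scene_c.png

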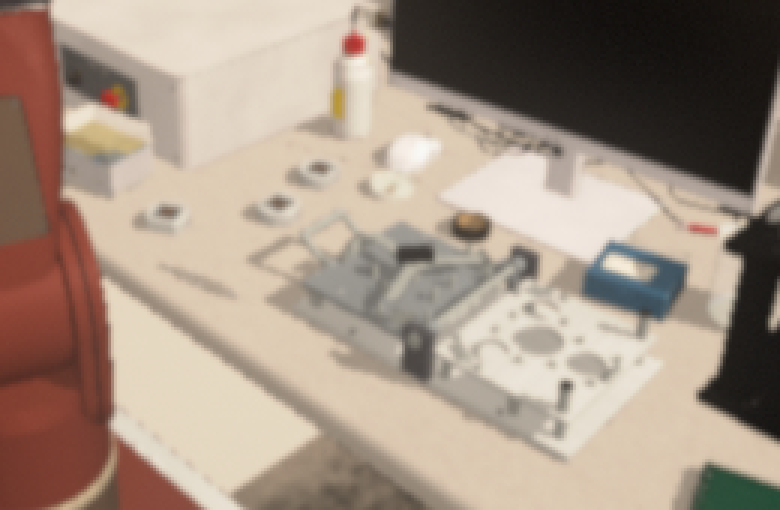

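The side and scene crops show three silver carriers, at scene px (206,201), (243,198) and (256,187). The blue look-alike is at side px (308,321), beyond the tip-rack, and I leave it alone. The fixture has its hinge around scene (310,229).

```bash
python3 - <<'E'
from h import *
c=shot('scene')
for n,xy,z in [('p',(252.8,190.2),0),('p',(239.5,197.3),0),('p',(207.9,202.8),0),('hinge',(310.5,229.1),.06),('handle',(257.8,203.8),.06),('pk',(302.5,218.1),.044),('pk',(272.7,215.2),.044),('pk',(278.9,234.2),.044),('grip',(288.2,214.6),.078),('m',(312.8,241.8),.064),('m',(343.1,246.3),.064),('m',(330.2,228.7),.064),('petri',(277.7,193.4),0),('box',(358,228.8),0),('tape',(306.7,207.7),0)]:
    print(n,at(c,xy,z).round(3))
c=shot('side')
for n,xy,z in [('blue',(307.9,321.3),0),('p',(302.8,222.7),0),('p',(262.1,203.8),0),('hinge',(265.8,134.4),.06),('handle',(272.9,167.3),.06),('grip',(272.5,140.8),.078),('m',(255.3,125.6),.064),('m',(278.3,125.6),.064),('m',(262.8,112.5),.064),('petri',(217.2,197.7),0),('box',(209.7,135.3),0),('tape',(221.8,169.1),0)]:
    print(n,at(c,xy,z).round(3))
w=shot('wrist','w0.png');print(w['fx'],w['fy'],w['cx'],w['cy'],w['tool_from_camera'].round(3).tolist())
E
```

```text
p [0.619 0.285 0.   ]
p [0.539 0.28  0.   ]
p [0.418 0.335 0.   ]
hinge [ 0.504 -0.11   0.06 ]
handle [0.489 0.124 0.06 ]
pk [ 0.555 -0.035  0.044]
pk [0.492 0.05  0.044]
pk [ 0.424 -0.042  0.044]
grip [ 0.495 -0.018  0.078]
m [ 0.451 -0.161  0.064]
m [ 0.501 -0.24   0.064]
m [ 0.548 -0.157  0.064]
petri [0.675 0.194 0.   ]
box [ 0.699 -0.177  0.   ]
tape [0.676 0.04  0.   ]
blue [0.43  0.711 0.   ]
p [0.406 0.34  0.   ]
p [0.532 0.246 0.   ]
hinge [ 0.507 -0.088  0.06 ]
handle [0.492 0.123 0.06 ]
grip [ 0.486 -0.016  0.078]
m [ 0.546 -0.146  0.064]
m [ 0.457 -0.145  0.064]
m [ 0.513 -0.247  0.064]
petri [0.683 0.213 0.   ]
box [ 0.728 -0.178  0.   ]
tape [0.672 0.051 0.   ]
294.46565664426777 294.46565664426777 256.4880598529732 186.40777445394633 [[-0.0, 0.963, 0.27, 0.067], [1.0, -0.0, 0.002, 0.001], [0.002, 0.27, -0.963, -0.124], [0.0, 0.0, 0.0, 1.0]]
```

Request:
apply_moves --commands '[0.76,-1,0.1,0,0,0,0.76,-1,0.1,0,0,0,0.76,-1,0.1,0,0,0,0.76,-1,0.1,0,0,0,0.76,-1,0.1,0,0,0,0.76,-1,0.1,0,0,0,0.76,-1,0.1,0,0,0,0.76,-1,0.1,0,0,0,0.76,-1,0.1,0,0,0,0.76,-1,0.1,0,0,0]' --fingers 1

```text
time: 2.4
tool_pos: [0.5012, 0.289, 0.2806]
tool_rot: [180.0, 0.0, 155.2]
force: [-0.1, -0.4, -0.3]
gripper_width: 1.002
gripper_force: 0.0
```

Request:
apply_moves --commands '[0,0,0,0,0,0,0,0,0,0,0,0]'

```text
time: 2.65
tool_pos: [0.5003, 0.2905, 0.2803]
tool_rot: [180.0, -0.0, 155.2]
force: [-0.1, 0.5, 0.8]
gripper_width: 1.001
gripper_force: 0.0
```

```bash
cat >> h.py <<'E'
def q(n,names,z=0,f=None):
    c=shot(n,f)
    for k in names:
        for d in spot_point(n,k): print(k,np.round(d['xy'],1),round(d['p'],2),at(c,d['xy'],z if not isinstance(z,dict) else z[k]).round(4))
    return c
def st():
    s=manip.read_state();print(round(s['time'],2),s['tool_pos'].round(4),s['tool_rot'].round(1),'F',s['force'].round(1),'w',round(s['gripper_width'],3),round(s['gripper_force'],1),'q7',s['q'].round(0))
E
python3 - <<'E'
from h import *
st()
q('wrist',['puck_1','handle'],{'puck_1':0,'handle':.06},'w1.png')
E
```

```text
2.65 [0.5003 0.2905 0.2803] [180.   -0.  155.2] F [-0.1  0.5  0.8] w 1.001 0.0 q7 [-47.  10.  15.  92.  -3.  78.  33.]
puck_1 [291.9 243. ] 0.92 [0.645  0.2825 0.    ]
puck_1 [238.7 185.9] 0.89 [0.5308 0.2484 0.    ]
puck_1 [256.3  77.2] 0.87 [0.4089 0.3324 0.    ]
puck_1 [ 67.8 379.2] 0.32 [ 0.722  -0.1758  0.    ]
handle [130.  210.8] 0.83 [0.4896 0.122  0.06  ]
```

View pics/w1.png

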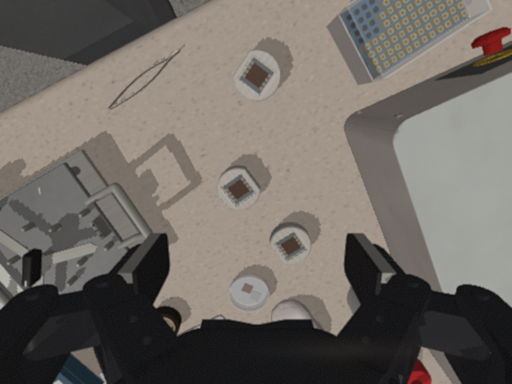

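The wrist view shows three silver carriers at (257,76), (239,187) and (291,243), with the petri dish at (250,291). Next I fit the D outline to each one.

```bash
cat >> h.py <<'E'
from scipy.optimize import minimize
def dring(z,r=.03,f=.024):
    a=np.linspace(0,2*np.pi,72,endpoint=False);x=np.minimum(r*np.cos(a),f);return np.c_[x,r*np.sin(a),0*a+z]
DP=np.r_[dring(0),dring(.0185),dring(.02,.0285,.0225)]
def projN(c,P):
    p=(P-c['T'][:3,3])@c['T'][:3,:3];return np.c_[c['cx']+c['fx']*p[:,0]/-p[:,2],c['cy']-c['fy']*p[:,1]/-p[:,2]]
def sil(c,x,y,th,z0=0,S=4,box=None):
    ct,s=np.cos(th),np.sin(th);P=DP@np.array([[ct,s,0],[-s,ct,0],[0,0,1]])+[x,y,z0]
    h=cv2.convexHull(((projN(c,P)-box[:2]+.5)*S*16).astype(np.float32)).astype(np.int32)
    m=np.zeros((int(box[3]*S),int(box[2]*S)),np.uint8);cv2.fillConvexPoly(m,h,1,shift=4);return m
def fitpuck(n,c,z0=0,pmin=.4):
    out=[]
    for d in masks_of(n,'puck_1'):
        if d['p']<pmin: continue
        reg=d['region'].astype(np.uint8);x,y,w,hh=cv2.boundingRect(reg);b=np.array([x-12,y-12,w+24,hh+24])
        x0,y0=max(b[0],0),max(b[1],0)
        if b[0]<0 or b[1]<0 or b[0]+b[2]>512 or b[1]+b[3]>384: continue
        S=4;M=cv2.resize(reg[b[1]:b[1]+b[3],b[0]:b[0]+b[2]]*255,None,fx=S,fy=S,interpolation=cv2.INTER_LINEAR)>127
        p0=at(c,d['xy'],z0+.01)
        f=lambda v:(lambda m:np.sum(m!=M)/M.sum())(sil(c,p0[0]+v[0]/1000,p0[1]+v[1]/1000,v[2]/10,z0,S,b)>0)
        best=min((minimize(f,[0,0,t],method='Nelder-Mead',options=dict(initial_simplex=[[0,0,t],[4,0,t],[0,4,t],[0,0,t+4]],xatol=.05,fatol=1e-4)) for t in np.arange(0,63,8)),key=lambda r:r.fun)
        v=best.x;out.append((p0[0]+v[0]/1000,p0[1]+v[1]/1000,np.degrees(v[2]/10)%360,best.fun))
        print('puck',np.round(d['xy'],0),'p',round(d['p'],2),'xy',np.round(out[-1][:2],4),'yaw',round(out[-1][2],1),'err',round(best.fun,3))
    return out
E
python3 - <<'E'
from h import *
c=shot('wrist','w2.png');fitpuck('wrist',c)
c=shot('scene');fitpuck('scene',c)
im=cv2.imread('pics/w2.png');z=[cv2.resize(im[y-35:y+35,x-35:x+35],(260,260),interpolation=3) for x,y in((257,76),(239,187),(291,243))]
cv2.imwrite('pics/crop.png',np.hstack(z))
E
```

```text
puck [237. 191.] p 0.79 xy [0.5303 0.2487] yaw 101.3 err 0.024
puck [291. 244.] p 0.72 xy [0.638  0.2804] yaw 276.8 err 0.038
puck [257.  76.] p 0.62 xy [0.4081 0.3327] yaw 209.1 err 0.021
puck [241. 198.] p 0.7 xy [0.5237 0.2495] yaw 79.7 err 0.135
puck [207. 202.] p 0.69 xy [0.4059 0.3294] yaw 337.1 err 0.246
puck [254. 189.] p 0.48 xy [0.6351 0.2839] yaw 108.4 err 0.194
```

View pics/crop.png

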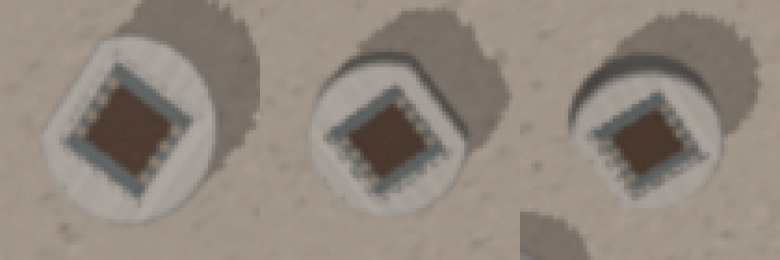

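Enlarged crop: all three are silver, face-up, with the glass in a recess and one flat each. The flats are upper-left, upper-right and lower-left, which agrees with fitted yaws of 209°, 101° and 277°. Next, the fixture and its hold-down.

Request:
apply_moves --commands '[-0.06,-1,0,0,0,0,-0.06,-1,0,0,0,0,-0.06,-1,0,0,0,0,-0.06,-1,0,0,0,0,-0.06,-1,0,0,0,0,-0.06,-1,0,0,0,0,-0.06,-1,0,0,0,0,-0.06,-1,0,0,0,0,-0.06,-1,0,0,0,0,-0.06,-1,0,0,0,0]'

```text
time: 4.25
tool_pos: [0.4825, -0.0108, 0.2804]
tool_rot: [180.0, 0.0, 155.2]
force: [0.8, -0.0, -0.4]
gripper_width: 1.003
gripper_force: 0.0
```

Request:
apply_moves --commands '[0,0,0,0,0,0,0,0,0,0,0,0]'

```text
time: 4.5
tool_pos: [0.4827, -0.0092, 0.2804]
tool_rot: [180.0, -0.0, 155.2]
force: [0.2, -0.0, -0.1]
gripper_width: 0.998
gripper_force: 0.0
```

```bash
python3 - <<'E'
from h import *
st()
q('wrist',['handle','hinge','pocket_1','front_grip','mask_1'],{'hinge':.06,'handle':.06,'pocket_1':.044,'front_grip':.078,'mask_1':.064},'w3.png')
im=cv2.imread('pics/w3.png');cv2.imwrite('pics/w3b.png',cv2.resize(im,(780,585),interpolation=3))
E
```

```text
4.5 [ 0.4827 -0.0092  0.2804] [180.   -0.  155.2] F [ 0.2 -0.  -0.1] w 0.998 0.0 q7 [-32.  -3.  28. 105.   1.  78.  60.]
handle [366.9 121. ] 0.58 [0.4918 0.1258 0.06  ]
hinge [196.  209.5] 0.71 [ 0.5051 -0.1023  0.06  ]
pocket_1 [214.7 152.1] 0.75 [ 0.4521 -0.0517  0.044 ]
pocket_1 [253.4 216.8] 0.71 [ 0.5494 -0.0444  0.044 ]
pocket_1 [297.6 152.9] 0.68 [0.4958 0.0406 0.044 ]
pocket_1 [450.2 105.8] 0.4 [0.5195 0.2257 0.044 ]
pocket_1 [254.  181.3] 0.31 [ 0.5061 -0.0234  0.044 ]
front_grip [254.9 183.9] 0.65 [ 0.5014 -0.0197  0.078 ]
mask_1 [132.  197.6] 0.82 [ 0.4579 -0.1643  0.064 ]
mask_1 [103.6 260.2] 0.73 [ 0.5157 -0.2422  0.064 ]
mask_1 [181.8 259.4] 0.7 [ 0.557  -0.1497  0.064 ]
mask_1 [254.3 218. ] 0.66 [ 0.5442 -0.0405  0.064 ]
```

View pics/w3b.png

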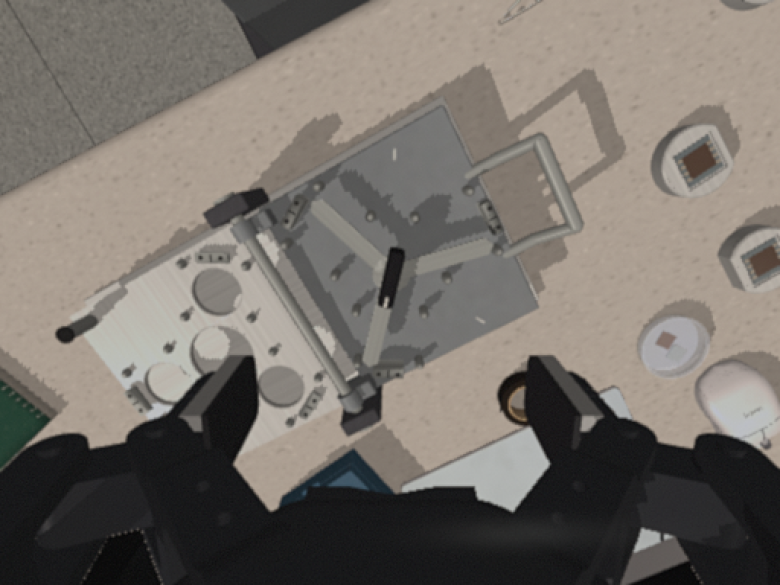

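The view shows the hold-down at about 45–47° (grip length at world 141°) and the fixture yaw at about 4°. I go above the grip with yaw 141 and look closer.

Request:
apply_moves --commands '[0.15,-0.08,-0.9,0,0,-0.6,0.15,-0.08,-0.9,0,0,-0.6,0.15,-0.08,-0.9,0,0,-0.6,0.15,-0.08,-0.9,0,0,-0.6,0,0,0,0,0,0,0,0,0,0,0,0]'

```text
time: 5.55
tool_pos: [0.501, -0.0194, 0.1733]
tool_rot: [180.0, 0.0, 140.9]
force: [0.4, 0.0, 0.1]
gripper_width: 1.003
gripper_force: 0.0
```

```bash
python3 - <<'E'
from h import *
st()
c=q('wrist',['handle','hinge','pocket_1','front_grip'],{'hinge':.06,'handle':.06,'pocket_1':.044,'front_grip':.078},'w4.png')
for d in masks_of('wrist','front_grip')[:1]:
    print(d['p'],d['xy'])
im=c['pixels'].astype(int)
# dark grip blob
g=(im.sum(2)<110).astype(np.uint8);n,l,s,ce=cv2.connectedComponentsWithStats(g)
for i in range(1,n):
    if 150<s[i,4]<6000:
        r=cv2.minAreaRect(np.argwhere(l==i)[:,::-1].astype(np.float32));b=cv2.boxPoints(r)
        W=np.array([at(c,p,.085) for p in b]);e=[W[1]-W[0],W[2]-W[1]];e=max(e,key=np.linalg.norm)
        print(ce[i].round(0),s[i,4],'ctr',W.mean(0).round(4),'ang',round(np.degrees(np.arctan2(e[1],e[0]))%180,1),np.linalg.norm(W[1]-W[0]).round(3),np.linalg.norm(W[2]-W[1]).round(3))
E
```

```text
5.55 [ 0.501  -0.0194  0.1733] [180.    0.  140.9] F [0.4 0.  0.1] w 1.003 0.0 q7 [-31.   5.  29. 111.  -3.  65.  51.]
handle [396.6  59.3] 0.91 [0.4903 0.1249 0.06  ]
hinge [186.9 247.8] 0.95 [ 0.5058 -0.1025  0.06  ]
pocket_1 [272.9 238.8] 0.96 [ 0.5539 -0.0417  0.044 ]
pocket_1 [305.  134.7] 0.84 [0.4949 0.0396 0.044 ]
front_grip [255.8 191.8] 0.94 [ 0.5    -0.0185  0.078 ]
0.91 [258.4, 170.9]
[257. 188.] 737 ctr [ 0.4986 -0.0162  0.085 ] ang 141.3 0.01 0.045
```

View pics/w4.png

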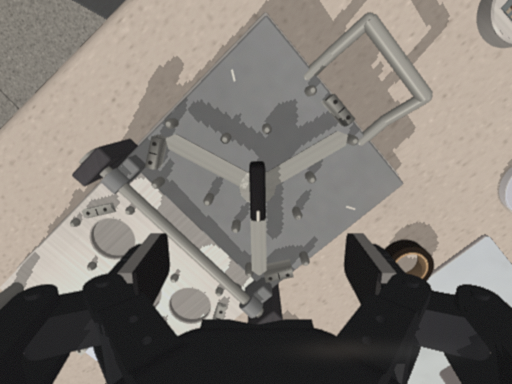

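Request:
apply_moves --commands '[-0.01,0.01,-0.92,0,0,0,-0.01,0.01,-0.92,0,0,0,-0.01,0.01,-0.92,0,0,0,0,0,0,0,0,0]'

```text
time: 6.35
tool_pos: [0.4984, -0.0187, 0.0883]
tool_rot: [-179.8, -0.1, 140.8]
force: [0.6, -0.8, 0.2]
gripper_width: 1.005
gripper_force: 0.0
```

Request:
apply_moves --commands '[0,0,0,0,0,0,0,0,0,0,0,0,0,0,0,0,0,0,0,0,0,0,0,0,0,0,0,0,0,0,0,0,0,0,0,0]' --fingers -1 --newtons 30

```text
time: 7.1
tool_pos: [0.5004, -0.0182, 0.09]
tool_rot: [179.9, 0.0, 140.8]
force: [1.0, 2.6, 5.5]
gripper_width: 0.13
gripper_force: 33.8
```

Request:
apply_moves --commands '[0,0,0,0,0,-0.98,0,0,0,0,0,-0.98,0,0,0,0,0,-0.98,0,0,0,0,0,-0.98,0,0,0,0,0,-0.98,0,0,0,0,0,-0.98,0,0,0,0,0,-0.98,0,0,0,0,0,-0.98,0,0,0,0,0,0,0,0,0,0,0,0]'

```text
time: 8.35
tool_pos: [0.4987, -0.0191, 0.0899]
tool_rot: [-179.9, -0.0, 93.7]
force: [-8.1, 0.1, 15.9]
gripper_width: 0.132
gripper_force: 35.4
```

Request:
apply_moves --commands '[0,0,0,0,0,0,0,0,0,0,0,0,0,0,0,0,0,0,0,0,0.9,0,0,0,0,0,0.9,0,0,0,0,0,0.9,0,0,0,0,0,0.9,0,0,0,0,0,0,0,0,0]' --fingers 1

```text
time: 9.35
tool_pos: [0.5008, -0.0187, 0.1992]
tool_rot: [179.8, -0.0, 93.8]
force: [-0.0, -0.2, -0.1]
gripper_width: 0.996
gripper_force: 0.0
```

```bash
python3 - <<'E'
from h import *
st()
c=q('wrist',['handle','hinge','pocket_1','front_grip'],{'hinge':.06,'handle':.06,'pocket_1':.044,'front_grip':.078},'w5.png')
im=c['pixels'].astype(int)
g=(im.sum(2)<110).astype(np.uint8);n,l,s,ce=cv2.connectedComponentsWithStats(g)
for i in range(1,n):
    if 150<s[i,4]<6000:
        r=cv2.minAreaRect(np.argwhere(l==i)[:,::-1].astype(np.float32));b=cv2.boxPoints(r)
        W=np.array([at(c,p,.085) for p in b]);e=[W[1]-W[0],W[2]-W[1]];e=max(e,key=np.linalg.norm)
        print(ce[i].round(0),s[i,4],'ctr',W.mean(0).round(4),'ang',round(np.degrees(np.arctan2(e[1],e[0]))%180,1),np.linalg.norm(W[1]-W[0]).round(3),np.linalg.norm(W[2]-W[1]).round(3))
E
```

```text
9.35 [ 0.5008 -0.0187  0.1992] [179.8  -0.   93.8] F [-0.  -0.2 -0.1] w 0.996 0.0 q7 [-37.   3.  36. 110.  -2.  68.   3.]
handle [253.1   3.1] 0.68 [0.4902 0.1258 0.06  ]
hinge [253.1 260.8] 0.91 [ 0.5044 -0.1019  0.06  ]
hinge [255.6 112.3] 0.29 [0.4976 0.0423 0.06  ]
pocket_1 [255. 113.] 0.94 [0.4971 0.0412 0.044 ]
pocket_1 [203.  205.1] 0.86 [ 0.4508 -0.0518  0.044 ]
pocket_1 [306.4 204.1] 0.78 [ 0.5543 -0.0441  0.044 ]
front_grip [250.3 186.3] 0.61 [ 0.497  -0.0196  0.078 ]
[428. 120.] 941 ctr [0.6391 0.0448 0.085 ] ang 3.8 0.043 0.037
[253. 182.] 619 ctr [ 0.4992 -0.0156  0.085 ] ang 93.9 0.01 0.044
```

View pics/w5.png

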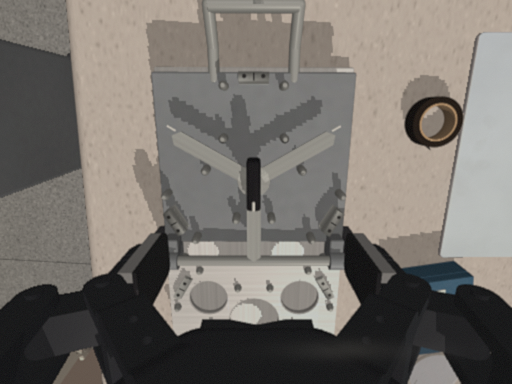

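Hold-down is at its open marks (grip 93.9° against fixture yaw 3.8°). Plan: B→pocket 1, A→pocket 2, C→pocket 3. Next I close in on B.

Request:
apply_moves --commands '[0.11,0.99,-0.11,0,0,0.13,0.11,0.99,-0.11,0,0,0.13,0.11,0.99,-0.11,0,0,0.13,0.11,0.99,-0.11,0,0,0.13,0.11,0.99,-0.11,0,0,0.13,0.11,0.99,-0.11,0,0,0.13,0.11,0.99,-0.11,0,0,0.13,0.11,0.99,-0.11,0,0,0.13,0.11,0.99,-0.11,0,0,0.13,0,0,0,0,0,0]'

```text
time: 10.85
tool_pos: [0.5289, 0.2523, 0.167]
tool_rot: [-180.0, -0.0, 101.0]
force: [-0.1, 0.4, 0.8]
gripper_width: 1.0
gripper_force: 0.0
```

```bash
python3 - <<'E'
from h import *
T=np.eye(4);T[:3,:3]=R.from_euler('xyz',[179.8,0,93.8],degrees=True).as_matrix();T[:3,3]=[.5008,-.0187,.1992]
st()
c=shot('wrist','w6.png')
c5=dict(c);c5['T']=T@c['tool_from_camera']
a,b=at(c5,(153,73),.044),at(c5,(355,71),.044);print(a,b,np.linalg.norm(a-b),(a+b)/2,np.degrees(np.arctan2(*(b-a)[1::-1])))
fitpuck('wrist',c)
E
```

```text
10.85 [0.5289 0.2523 0.167 ] [-180.   -0.  101.] F [-0.1  0.4  0.8] w 1.0 0.0 q7 [-51.  16.  25. 100.  -7.  66. -13.]
[0.40431433 0.06933885 0.044     ] [0.58337124 0.08292728 0.044     ] 0.1795717803326202 [0.49384278 0.07613307 0.044     ] 4.339792719979606
puck [372. 166.] p 0.91 xy [0.6379 0.2808] yaw 279.0 err 0.026
puck [141.  60.] p 0.87 xy [0.4076 0.3329] yaw 208.4 err 0.016
puck [255. 179.] p 0.82 xy [0.5299 0.2494] yaw 100.9 err 0.041
```

Request:
apply_moves --commands '[0,0,0,0,0,0]'

```text
time: 11.08
tool_pos: [0.5297, 0.2478, 0.1679]
tool_rot: [180.0, 0.0, 100.7]
force: [-0.1, 0.2, 0.1]
gripper_width: 1.0
gripper_force: 0.0
```

```bash
python3 - <<'E'
from h import *
st()
c=shot('wrist','w7.png');fitpuck('wrist',c)
E
```

```text
11.07 [0.5297 0.2478 0.1679] [180.    0.  100.7] F [-0.1  0.2  0.1] w 1.0 0.0 q7 [-51.  16.  25. 100.  -7.  66. -13.]
puck [142.  57.] p 0.8 xy [0.4081 0.3328] yaw 210.4 err 0.027
puck [373. 162.] p 0.7 xy [0.638 0.281] yaw 278.8 err 0.021
puck [257. 177.] p 0.59 xy [0.53   0.2489] yaw 100.6 err 0.026
```

Request:
apply_moves --commands '[0,0.01,-0.94,0,0,0,0,0.01,-0.94,0,0,0,0,0.01,-0.94,0,0,0,0,0,-0.94,0,0,0,0,0,-0.94,0,0,0,0,0,0,0,0,0]'

```text
time: 11.92
tool_pos: [0.5282, 0.2483, 0.0252]
tool_rot: [-179.8, 0.1, 100.7]
force: [0.0, -0.0, 0.5]
gripper_width: 1.004
gripper_force: 0.0
```

Request:
apply_moves --commands '[0,0,0,0,0,0,0,0,0,0,0,0,0,0,0,0,0,0,0,0,0,0,0,0,0,0,0,0,0,0]' --fingers -1 --newtons 50

```text
time: 12.55
tool_pos: [0.5304, 0.2498, 0.029]
tool_rot: [179.9, -0.1, 100.8]
force: [-2.2, -2.5, 9.9]
gripper_width: 0.671
gripper_force: 51.2
```

Request:
apply_moves --commands '[0,0,0.5,0,0,0,0,0,0.95,0,0,0,0,0,0.95,0,0,0,0,0,0.95,0,0,0,0,0,0.5,0,0,0]'

```text
time: 13.18
tool_pos: [0.5302, 0.2499, 0.1451]
tool_rot: [179.8, -0.1, 100.8]
force: [0.4, -0.4, -2.4]
gripper_width: 0.666
gripper_force: 53.7
```

Request:
apply_moves --commands '[-0.162,-0.995,0,0,0,-0.164,-0.162,-0.995,0,0,0,-0.164,-0.162,-0.995,0,0,0,-0.164,-0.162,-0.995,0,0,0,-0.164,-0.162,-0.995,0,0,0,-0.164,-0.162,-0.995,0,0,0,-0.164,-0.162,-0.995,0,0,0,-0.164,0,0,0,0,0,0,0,0,0,0,0,0]'

```text
time: 14.3
tool_pos: [0.4954, 0.0404, 0.1424]
tool_rot: [180.0, -0.0, 93.9]
force: [-0.1, 0.2, -2.2]
gripper_width: 0.663
gripper_force: 53.7
```

```bash
python3 - <<'E'
from h import *
st()
c=q('wrist',['handle','hinge','pocket_1','front_grip'],{'hinge':.06,'handle':.06,'pocket_1':.044,'front_grip':.078},'w8.png')
d=max(masks_of('wrist','puck_1'),key=lambda d:d['region'].sum());print(d['xy'],d['p'])
cv2.imwrite('pics/w8b.png',cv2.resize(cv2.imread('pics/w8.png')[20:300,100:420],None,fx=2.1,fy=2.1,interpolation=3))
E
```

```text
14.3 [0.4954 0.0404 0.1424] [180.   -0.   93.9] F [-0.1  0.2 -2.2] w 0.663 53.7 q7 [-40.   6.  33. 114.  -4.  61.  -2.]
handle [255.   76.4] 0.73 [0.4898 0.1258 0.06  ]
pocket_1 [194.9 287.6] 0.76 [ 0.4489 -0.0488  0.044 ]
pocket_1 [258.4 192.3] 0.64 [0.498  0.0414 0.044 ]
pocket_1 [314.8 288.9] 0.56 [ 0.5531 -0.043   0.044 ]
front_grip [253.9 286.8] 0.76 [ 0.4988 -0.0211  0.078 ]
[254.6, 242.8] 0.84
```

View pics/w8b.png

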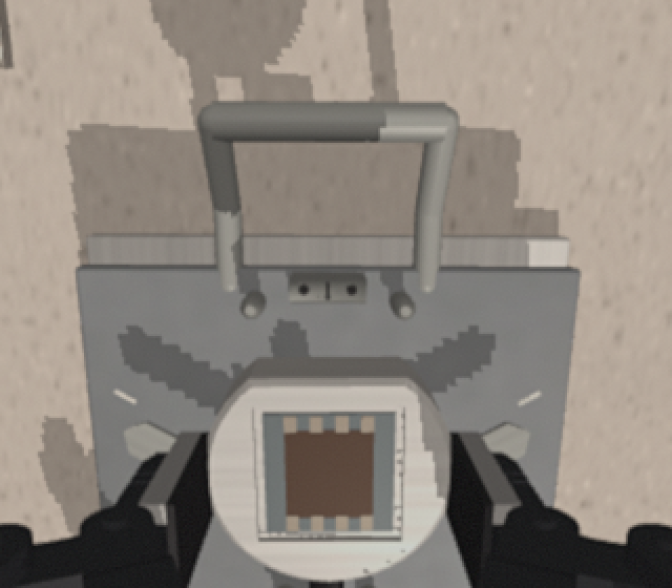

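The carrier is held square, its flat parallel to the key block and centred on it (px 256). Lowering it in.

Request:
apply_moves --commands '[0,0,-0.6,0,0,0,0,0,-0.6,0,0,0,0,0,-0.4,0,0,0,0,0,-0.2,0,0,0,0,0,-0.15,0,0,0,0,0,-0.1,0,0,0,0,0,0,0,0,0]'

```text
time: 15.48
tool_pos: [0.4955, 0.0406, 0.0809]
tool_rot: [180.0, -0.0, 93.9]
force: [0.4, 0.7, -1.5]
gripper_width: 0.661
gripper_force: 53.7
```

Request:
apply_moves --commands '[0,0,-0.07,0,0,0,0,0,-0.07,0,0,0,0,0,-0.05,0,0,0,0,0,0,0,0,0]'

```text
time: 15.98
tool_pos: [0.4953, 0.0406, 0.075]
tool_rot: [-180.0, 0.0, 93.9]
force: [0.3, 0.1, -0.4]
gripper_width: 0.668
gripper_force: 53.7
```

Request:
apply_moves --commands '[0,0,-0.05,0,0,0,0,0,-0.05,0,0,0,0,0,0,0,0,0]'

```text
time: 16.35
tool_pos: [0.4955, 0.0407, 0.0727]
tool_rot: [-180.0, -0.0, 93.9]
force: [-4.3, -0.0, 9.1]
gripper_width: 0.666
gripper_force: 54.8
```

Request:
apply_moves --commands '[0,0,0,0,0,0,0,0,0,0,0,0,0,0,0,0,0,0,0,0,0,0,0,0,0,0,0.95,0,0,0,0,0,0.95,0,0,0,0,0,0.95,0,0,0,0,0,0.5,0,0,0,0,0,0,0,0,0]' --fingers 1

```text
time: 17.48
tool_pos: [0.4959, 0.0408, 0.1731]
tool_rot: [179.9, -0.0, 93.9]
force: [-0.3, -0.5, -1.1]
gripper_width: 0.998
gripper_force: 0.0
```

```bash
python3 - <<'E'
from h import *
st()
c=shot('wrist','w9.png');fitpuck('wrist',c,.044)
E
```

```text
17.48 [0.4959 0.0408 0.1731] [179.9  -0.   93.9] F [-0.3 -0.5 -1.1] w 0.998 0.0 q7 [-41.   4.  33. 112.  -3.  64.  -3.]
puck [258. 190.] p 0.78 xy [0.4966 0.04  ] yaw 93.9 err 0.027
```

Request:
apply_moves --commands '[-0.293,0.975,0,0,0,-1,-0.293,0.975,0,0,0,-1,-0.293,0.975,0,0,0,-1,-0.293,0.975,0,0,0,-1,-0.293,0.975,0,0,0,-1,-0.293,0.975,0,0,0,-1,-0.293,0.975,0,0,0,-1,-0.293,0.975,0,0,0,-1,-0.293,0.975,0,0,0,-1,-0.293,0.975,0,0,0,-1]'

```text
time: 18.82
tool_pos: [0.4066, 0.3335, 0.1711]
tool_rot: [180.0, 0.1, 33.7]
force: [0.0, 0.5, -1.1]
gripper_width: 0.998
gripper_force: 0.0
```

Request:
apply_moves --commands '[0,0,0,0,0,-0.73,0,0,0,0,0,0,0,0,0,0,0,0]'

```text
time: 19.2
tool_pos: [0.4074, 0.3324, 0.1719]
tool_rot: [180.0, 0.1, 29.6]
force: [-0.2, -0.1, -0.3]
gripper_width: 0.996
gripper_force: 0.0
```

```bash
python3 - <<'E'
from h import *
st()
c=shot('wrist','w10.png');fitpuck('wrist',c)
E
```

```text
19.2 [0.4074 0.3324 0.1719] [1.80e+02 1.00e-01 2.96e+01] F [-0.2 -0.1 -0.3] w 0.996 0.0 q7 [ -63.    8.   21.  108.   -3.   65. -102.]
puck [258. 173.] p 0.74 xy [0.4082 0.3329] yaw 209.6 err 0.021
```

Request:
apply_moves --commands '[0.02,0.01,-0.97,0,0,0,0,0,-0.97,0,0,0,0,0,-0.97,0,0,0,0,0,-0.97,0,0,0,0,0,-0.97,0,0,0,0,0,0,0,0,0,0,0,0,0,0,0]'

```text
time: 20.18
tool_pos: [0.4087, 0.3336, 0.0281]
tool_rot: [-180.0, -0.1, 29.5]
force: [0.5, 0.9, 0.6]
gripper_width: 1.0
gripper_force: 0.0
```

Request:
apply_moves --commands '[0,0,0,0,0,0,0,0,0,0,0,0,0,0,0,0,0,0,0,0,0,0,0,0,0,0,0,0,0,0]' --fingers -1 --newtons 50

```text
time: 20.8
tool_pos: [0.4087, 0.334, 0.0288]
tool_rot: [-179.9, -0.1, 29.5]
force: [-3.5, -2.9, 12.6]
gripper_width: 0.667
gripper_force: 50.6
```

Request:
apply_moves --commands '[0,0,0.5,0,0,0,0,0,0.95,0,0,0,0,0,0.95,0,0,0,0,0,0.95,0,0,0,0,0,0.95,0,0,0]'

```text
time: 21.42
tool_pos: [0.4081, 0.3333, 0.158]
tool_rot: [-180.0, -0.0, 29.5]
force: [-0.5, 0.6, -1.5]
gripper_width: 0.663
gripper_force: 53.6
```

Request:
apply_moves --commands '[0.112,-0.984,0,0,0,0.072,0.112,-0.984,0,0,0,0.072,0.112,-0.984,0,0,0,0.072,0.112,-0.984,0,0,0,0.072,0.112,-0.984,0,0,0,0.072,0.112,-0.984,0,0,0,0.072,0.112,-0.984,0,0,0,0.072,0.112,-0.984,0,0,0,0.072,0.112,-0.984,0,0,0,0.072,0.112,-0.984,0,0,0,0.072]'

```text
time: 22.68
tool_pos: [0.4417, 0.0371, 0.1569]
tool_rot: [-180.0, -0.1, 33.8]
force: [-0.1, -0.8, -1.2]
gripper_width: 0.662
gripper_force: 53.6
```

Request:
apply_moves --commands '[0.112,-0.984,0,0,0,0,0.112,-0.984,0,0,0,0,0.112,-0.984,0,0,0,0,0,0,0,0,0,0,0,0,0,0,0,0,0,0,0,0,0,0]'

```text
time: 23.42
tool_pos: [0.4518, -0.0495, 0.1563]
tool_rot: [-180.0, -0.0, 33.9]
force: [0.3, -0.2, -1.3]
gripper_width: 0.664
gripper_force: 53.7
```

```bash
python3 - <<'E'
from h import *
st()
c=q('wrist',['hinge','pocket_1','front_grip'],{'hinge':.06,'handle':.06,'pocket_1':.044,'front_grip':.078},'w11.png')
cv2.imwrite('pics/w11b.png',cv2.resize(cv2.imread('pics/w11.png')[20:300,100:420],None,fx=2.1,fy=2.1,interpolation=3))
E
```

```text
23.43 [ 0.4518 -0.0495  0.1563] [-180.    -0.    33.9] F [ 0.3 -0.2 -1.3] w 0.664 53.7 q7 [-41.  -1.  42. 119.   1.  62. -56.]
hinge [350.8 178.6] 0.78 [ 0.5042 -0.103   0.06  ]
pocket_1 [255.2 191.3] 0.72 [ 0.4504 -0.05    0.044 ]
pocket_1 [318.5  80.8] 0.63 [ 0.5499 -0.0412  0.044 ]
front_grip [251.8 120.3] 0.74 [ 0.4991 -0.0148  0.078 ]
front_grip [192.1  79.9] 0.58 [0.4988 0.0316 0.078 ]
```

View pics/w11b.png

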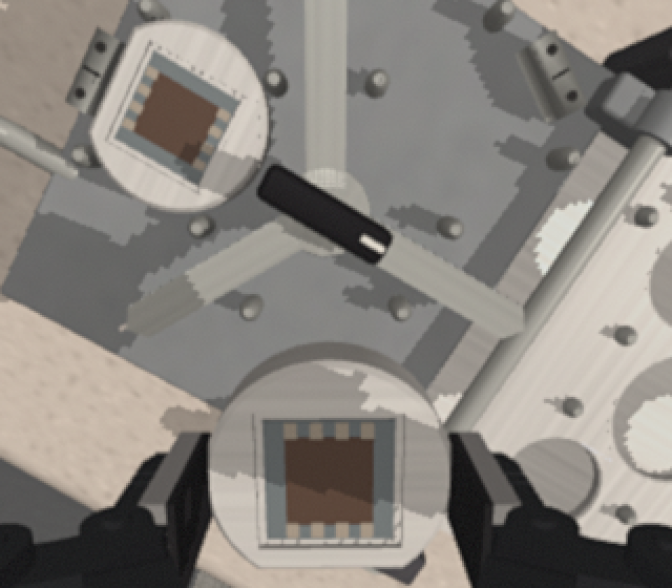

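Carrier B sits flat among its dowels with its flat at the key block. The held carrier is square to pocket 2.

Request:
apply_moves --commands '[0,0,-0.8,0,0,0,0,0,-0.7,0,0,0,0,0,-0.5,0,0,0,0,0,-0.25,0,0,0,0,0,-0.15,0,0,0,0,0,-0.1,0,0,0,0,0,0,0,0,0]'

```text
time: 24.5
tool_pos: [0.4521, -0.0501, 0.0813]
tool_rot: [180.0, -0.0, 33.8]
force: [1.0, 2.8, -1.4]
gripper_width: 0.665
gripper_force: 53.6
```

Request:
apply_moves --commands '[0,0,-0.07,0,0,0,0,0,-0.07,0,0,0,0,0,-0.06,0,0,0,0,0,-0.05,0,0,0,0,0,0,0,0,0]'

```text
time: 25.12
tool_pos: [0.452, -0.0499, 0.0736]
tool_rot: [-180.0, -0.0, 33.9]
force: [1.8, 5.4, 1.7]
gripper_width: 0.665
gripper_force: 53.9
```

Request:
apply_moves --commands '[0,0.02,-0.04,0,0,0,0,0,0,0,0,0]'

```text
time: 25.38
tool_pos: [0.4519, -0.0498, 0.0726]
tool_rot: [-180.0, -0.0, 33.8]
force: [-0.6, 3.2, 5.3]
gripper_width: 0.665
gripper_force: 54.4
```

Request:
apply_moves --commands '[0,0,0,0,0,0,0,0,0,0,0,0,0,0,0,0,0,0,0,0,0,0,0,0,0,0,0.95,0,0,0,0,0,0.95,0,0,0,0,0,0.95,0,0,0,0,0,0.5,0,0,0,0,0,0,0,0,0]' --fingers 1

```text
time: 26.5
tool_pos: [0.4523, -0.0496, 0.1734]
tool_rot: [180.0, -0.1, 33.8]
force: [0.3, 0.0, 0.0]
gripper_width: 0.998
gripper_force: 0.0
```

```bash
python3 - <<'E'
from h import *
st()
c=shot('wrist','w12.png');fitpuck('wrist',c,.044)
E
```

```text
26.5 [ 0.4523 -0.0496  0.1734] [ 1.80e+02 -1.00e-01  3.38e+01] F [0.3 0.  0. ] w 0.998 0.0 q7 [-42.  -3.  43. 117.   2.  65. -57.]
puck [258. 191.] p 0.93 xy [ 0.4515 -0.0505] yaw 214.4 err 0.019
puck [192.  83.] p 0.57 xy [0.4965 0.0408] yaw 95.4 err 0.021
```

Request:
apply_moves --commands '[0.56,1,0,0,0,1,0.56,1,0,0,0,1,0.56,1,0,0,0,1,0.56,1,0,0,0,1,0.56,1,0,0,0,1,0.56,1,0,0,0,1,0.56,1,0,0,0,1,0.56,1,0,0,0,1,0.56,1,0,0,0,1,0.56,1,0,0,0,1]'

```text
time: 27.85
tool_pos: [0.6197, 0.2509, 0.1707]
tool_rot: [-179.9, 0.1, 94.0]
force: [0.4, -0.6, 0.2]
gripper_width: 1.0
gripper_force: 0.0
```

Request:
apply_moves --commands '[0.3,0.517,0,0,0,0.425,0.3,0.517,0,0,0,0.425,0,0,0,0,0,0,0,0,0,0,0,0]'

```text
time: 28.35
tool_pos: [0.6374, 0.2801, 0.1717]
tool_rot: [-179.9, 0.1, 98.8]
force: [0.4, -0.6, -0.1]
gripper_width: 0.998
gripper_force: 0.0
```

```bash
python3 - <<'E'
from h import *
st()
c=shot('wrist','w13.png');fitpuck('wrist',c)
E
```

```text
28.35 [0.6374 0.2801 0.1717] [-1.799e+02  1.000e-01  9.880e+01] F [ 0.4 -0.6 -0.1] w 0.998 0.0 q7 [-46.  29.  26.  83. -13.  71.  -9.]
puck [282. 190.] p 0.75 xy [0.6649 0.2657] yaw 279.0 err 0.018
```

View pics/w13.png

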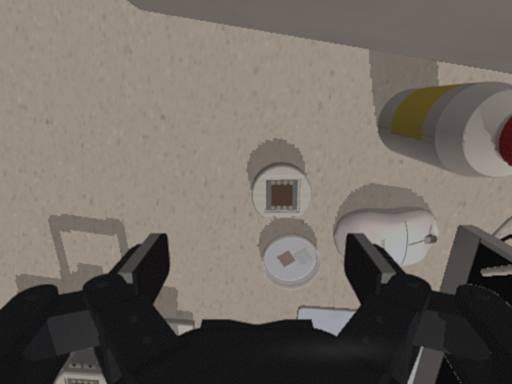

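C has been knocked to (.665,.266) and now lies beside the petri dish. I re-centre with a narrower opening and re-measure.

Request:
apply_moves --commands '[0.45,-0.24,0,0,0,0,0.45,-0.24,0,0,0,0,0,0,-0.8,0,0,0,0,0,-0.7,0,0,0,0,0,0,0,0,0]' --fingers 0.65

```text
time: 29.08
tool_pos: [0.6638, 0.2661, 0.1254]
tool_rot: [-179.8, 0.1, 98.9]
force: [-0.5, 0.5, 0.0]
gripper_width: 0.828
gripper_force: 0.0
```

```bash
python3 - <<'E'
from h import *
st()
c=shot('wrist','w14.png');fitpuck('wrist',c,pmin=.3)
for d in spot_point('wrist','petri_dish'):print(d['p'],at(c,d['xy'],0))
E
```

```text
29.07 [0.6638 0.2661 0.1254] [-1.798e+02  1.000e-01  9.890e+01] F [-0.5  0.5  0. ] w 0.828 0.0 q7 [-43.  33.  26.  82. -15.  68.  -6.]
puck [258. 187.] p 0.96 xy [0.6651 0.2654] yaw 278.6 err 0.028
0.82 [0.68922064 0.1912934  0.        ]
```

Request:
apply_moves --commands '[0.02,-0.01,-0.9,0,0,0,0,0,-0.9,0,0,0,0,0,-0.9,0,0,0,0,0,-0.65,0,0,0,0,0,0,0,0,0,0,0,0,0,0,0]'

```text
time: 29.98
tool_pos: [0.6662, 0.2668, 0.0288]
tool_rot: [179.9, -0.0, 98.9]
force: [-0.0, -0.1, 0.6]
gripper_width: 0.826
gripper_force: 0.0
```

Request:
apply_moves --commands '[0,0,0,0,0,0,0,0,0,0,0,0,0,0,0,0,0,0,0,0,0,0,0,0]' --fingers -1 --newtons 50

```text
time: 30.48
tool_pos: [0.6663, 0.2669, 0.0297]
tool_rot: [179.9, -0.1, 98.9]
force: [-2.7, -0.3, 7.9]
gripper_width: 0.666
gripper_force: 51.8
```

Request:
apply_moves --commands '[0,0,0.5,0,0,0,0,0,0.95,0,0,0,0,0,0.95,0,0,0,0,0,0.95,0,0,0,0,0,0.95,0,0,0]'

```text
time: 31.1
tool_pos: [0.6655, 0.2665, 0.1587]
tool_rot: [179.9, -0.0, 98.9]
force: [-0.7, 0.4, -2.2]
gripper_width: 0.664
gripper_force: 53.6
```

Request:
apply_moves --commands '[-0.344,-0.938,0,0,0,0.915,-0.344,-0.938,0,0,0,0.915,-0.344,-0.938,0,0,0,0.915,-0.344,-0.938,0,0,0,0.915,-0.344,-0.938,0,0,0,0.915,-0.344,-0.938,0,0,0,0.915,-0.344,-0.938,0,0,0,0.915,-0.344,-0.938,0,0,0,0.915,-0.344,-0.938,0,0,0,0.915,-0.344,-0.938,0,0,0,0.915]'

```text
time: 32.35
tool_pos: [0.562, -0.016, 0.1577]
tool_rot: [179.9, 0.1, 154.0]
force: [0.1, -0.2, -1.1]
gripper_width: 0.666
gripper_force: 53.6
```

Request:
apply_moves --commands '[-0.344,-0.938,0,0,0,0,0,0,-0.5,0,0,0,0,0,0,0,0,0,0,0,0,0,0,0]'

```text
time: 32.85
tool_pos: [0.5522, -0.042, 0.1418]
tool_rot: [180.0, 0.0, 153.9]
force: [0.4, 0.4, -2.0]
gripper_width: 0.667
gripper_force: 53.7
```

```bash
python3 - <<'E'
from h import *
st()
c=shot('wrist','w15.png');fitpuck('wrist',c,.044)
E
```

```text
32.85 [ 0.5522 -0.042   0.1418] [180.    0.  153.9] F [ 0.4  0.4 -2. ] w 0.667 53.7 q7 [-21.  13.  24. 106.  -6.  62.  69.]
puck [183.  73.] p 0.95 xy [ 0.4517 -0.0508] yaw 213.9 err 0.012
puck [329.  76.] p 0.79 xy [0.4966 0.0407] yaw 93.2 err 0.019
puck [258. 239.] p 0.78 xy [ 0.5666 -0.0498] yaw 154.2 err 0.526
```

View pics/w15.png

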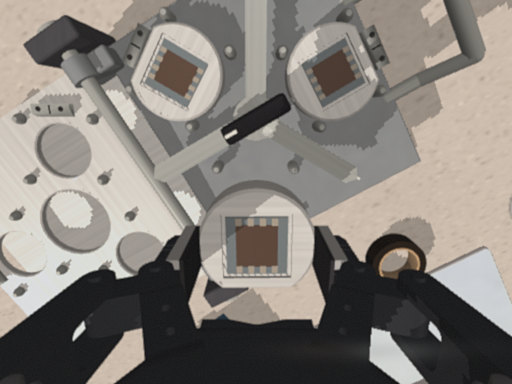

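Request:
apply_moves --commands '[-0.01,-0.02,-0.7,0,0,0,0,0,-0.6,0,0,0,0,0,-0.35,0,0,0,0,0,-0.2,0,0,0,0,0,-0.12,0,0,0,0,0,-0.06,0,0,0,0,0,0,0,0,0]'

```text
time: 33.83
tool_pos: [0.5503, -0.0429, 0.0813]
tool_rot: [180.0, -0.2, 153.8]
force: [-12.2, 2.3, 14.6]
gripper_width: 0.666
gripper_force: 55.4
```

Request:
apply_moves --commands '[0,0,-0.07,0,0,0,0,0,-0.07,0,0,0,0,0,-0.06,0,0,0,0,0,-0.05,0,0,0,0,0,0,0,0,0]'

```text
time: 34.45
tool_pos: [0.5512, -0.0428, 0.075]
tool_rot: [179.9, -0.1, 153.8]
force: [-11.9, 2.6, 22.2]
gripper_width: 0.662
gripper_force: 58.4
```

Request:
apply_moves --commands '[-0.05,0,0,0,0,0,0,0,0,0,0,0]'

```text
time: 34.7
tool_pos: [0.551, -0.0428, 0.0751]
tool_rot: [179.9, 0.1, 153.8]
force: [-5.8, 3.5, 15.1]
gripper_width: 0.66
gripper_force: 57.7
```

Request:
apply_moves --commands '[-0.03,0.01,-0.05,0,0,0,0,0,0,0,0,0]'

```text
time: 34.95
tool_pos: [0.5514, -0.043, 0.0742]
tool_rot: [179.8, 0.2, 153.8]
force: [-3.2, 1.9, 15.9]
gripper_width: 0.66
gripper_force: 58.1
```

Request:
apply_moves --commands '[0,0,0,0,0,0,0,0,0,0,0,0,0,0,0,0,0,0,0,0,0,0,0,0,0,0,0.95,0,0,0,0,0,0.95,0,0,0,0,0,0.95,0,0,0,0,0,0.7,0,0,0,0,0,0,0,0,0]' --fingers 0.65

```text
time: 36.08
tool_pos: [0.5501, -0.0434, 0.1794]
tool_rot: [179.9, 0.1, 153.8]
force: [0.7, 0.7, -0.5]
gripper_width: 0.824
gripper_force: 0.0
```

```bash
python3 - <<'E'
from h import *
st()
c=shot('wrist','w16.png');fitpuck('wrist',c,.044)
cv2.imwrite('pics/w16b.png',cv2.resize(cv2.imread('pics/w16.png')[20:300,100:420],None,fx=2.1,fy=2.1,interpolation=3))
E
```

```text
36.08 [ 0.5501 -0.0434  0.1794] [1.799e+02 1.000e-01 1.538e+02] F [ 0.7  0.7 -0.5] w 0.824 0.0 q7 [-22.  11.  24. 104.  -5.  66.  68.]
puck [322.  81.] p 0.84 xy [0.4963 0.0407] yaw 94.1 err 0.019
puck [195.  81.] p 0.81 xy [ 0.4517 -0.0509] yaw 213.8 err 0.018
```

View pics/w16b.png

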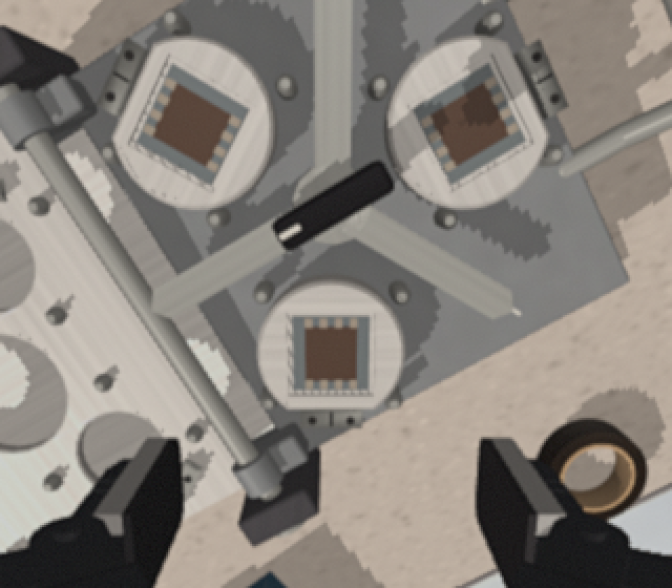

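All three carriers appear seated with their flats at the key blocks. Now I turn the hold-down by +60°.

Request:
apply_moves --commands '[-0.168,0.087,0,0,0,-1,-0.168,0.087,0,0,0,-1,-0.168,0.087,0,0,0,-1,-0.168,0.087,0,0,0,-1,-0.168,0.087,0,0,0,-1,-0.168,0.087,0,0,0,-1,-0.168,0.087,0,0,0,-1,-0.168,0.087,0,0,0,-1,-0.168,0.087,0,0,0,-1,-0.168,0.087,0,0,0,-1]'

```text
time: 37.42
tool_pos: [0.4979, -0.0171, 0.1767]
tool_rot: [-179.9, 0.0, 93.6]
force: [-0.7, 0.4, -0.3]
gripper_width: 0.827
gripper_force: 0.0
```

Request:
apply_moves --commands '[0,0,-0.75,0,0,0,0,0,-0.75,0,0,0,0,0,-0.75,0,0,0,0,0,-0.7,0,0,0,0,0,0,0,0,0,0,0,0,0,0,0]'

```text
time: 38.17
tool_pos: [0.4988, -0.0173, 0.0897]
tool_rot: [-180.0, 0.0, 93.8]
force: [0.6, 0.5, 0.1]
gripper_width: 0.823
gripper_force: 0.0
```

```bash
python3 - <<'E'
from h import *
st()
E
```

```text
38.17 [ 0.4988 -0.0173  0.0897] [-180.     0.    93.8] F [0.6 0.5 0.1] w 0.823 0.0 q7 [-28.  11.  27. 116.  -6.  54.   6.]
```

Request:
apply_moves --commands '[0,0,0,0,0,0,0,0,0,0,0,0,0,0,0,0,0,0,0,0,0,0,0,0,0,0,0,0,0,0,0,0,0,0,0,0]' --fingers -1 --newtons 30

```text
time: 38.92
tool_pos: [0.4986, -0.0172, 0.0899]
tool_rot: [-180.0, -0.0, 93.8]
force: [-3.8, 0.1, 5.3]
gripper_width: 0.13
gripper_force: 32.0
```

Request:
apply_moves --commands '[0,0,0,0,0,1,0,0,0,0,0,1,0,0,0,0,0,1,0,0,0,0,0,1,0,0,0,0,0,0]'

```text
time: 39.55
tool_pos: [0.4988, -0.0171, 0.0899]
tool_rot: [180.0, -0.0, 117.8]
force: [-3.2, -0.0, 5.3]
gripper_width: 0.131
gripper_force: 32.0
```

Request:
apply_moves --commands '[0,0,0,0,0,1,0,0,0,0,0,1,0,0,0,0,0,1,0,0,0,0,0,1,0,0,0,0,0,1,0,0,0,0,0,1,0,0,0,0,0,0,0,0,0,0,0,0]'

```text
time: 40.55
tool_pos: [0.4991, -0.0168, 0.0899]
tool_rot: [180.0, 0.0, 153.6]
force: [-1.8, 2.1, 5.3]
gripper_width: 0.132
gripper_force: 32.0
```

Request:
apply_moves --commands '[0,0,0,0,0,0,0,0,0,0,0,0,0,0,0,0,0,0,0,0,0.9,0,0,0,0,0,0.9,0,0,0,0,0,0.9,0,0,0,0,0,0.9,0,0,0,0,0,0,0,0,0]' --fingers 1

```text
time: 41.55
tool_pos: [0.4999, -0.0172, 0.1994]
tool_rot: [179.9, 0.2, 153.8]
force: [-0.5, 0.5, -0.3]
gripper_width: 1.0
gripper_force: 0.0
```

```bash
python3 - <<'E'
from h import *
st()
c=q('wrist',['handle','hinge'],{'hinge':.06,'handle':.06},'w17.png')
im=c['pixels'].astype(int)
g=(im.sum(2)<110).astype(np.uint8);n,l,s,ce=cv2.connectedComponentsWithStats(g)
for i in range(1,n):
    if 150<s[i,4]<6000:
        r=cv2.minAreaRect(np.argwhere(l==i)[:,::-1].astype(np.float32));b=cv2.boxPoints(r)
        W=np.array([at(c,p,.085) for p in b]);e=[W[1]-W[0],W[2]-W[1]];e=max(e,key=np.linalg.norm)
        print(ce[i].round(0),s[i,4],'ctr',W.mean(0).round(4),'ang',round(np.degrees(np.arctan2(e[1],e[0]))%180,1))
cv2.imwrite('pics/w17b.png',cv2.resize(cv2.imread('pics/w17.png')[20:300,100:420],None,fx=2.1,fy=2.1,interpolation=3))
E
```

```text
41.55 [ 0.4999 -0.0172  0.1994] [179.9   0.2 153.8] F [-0.5  0.5 -0.3] w 1.0 0.0 q7 [-23.   3.  21. 109.  -1.  68.  62.]
handle [398.1  99.3] 0.69 [0.4905 0.1235 0.06  ]
hinge [182.1 219.2] 0.93 [ 0.5043 -0.0985  0.06  ]
[137. 120.] 293 ctr [ 0.4112 -0.0773  0.085 ] ang 73.3
[256. 182.] 590 ctr [ 0.4982 -0.0163  0.085 ] ang 154.1
[240. 291.] 201 ctr [ 0.588 -0.079  0.085] ang 104.7
```

View pics/w17b.png

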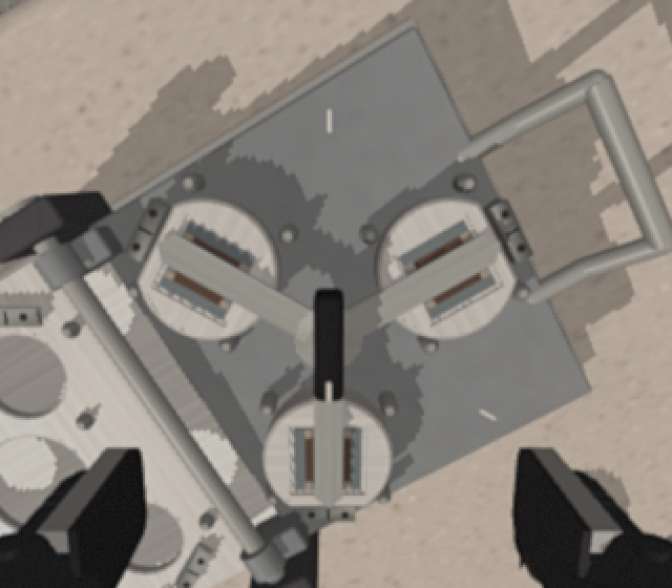

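The hold-down is at its hold marks: grip at 154.1°, and each arm lies across a carrier pointing at its key-block line. Now the handle, with a narrow opening and closing along the fixture's y.

Request:
apply_moves --commands '[-0.063,0.945,-0.4,0,0,1,-0.063,0.945,-0.4,0,0,1,-0.063,0.945,-0.4,0,0,1,-0.063,0.945,-0.4,0,0,1,-0.063,0.945,-0.4,0,0,1,0,0,0,0,0,0,0,0,0,0,0,0]' --fingers -0.05

```text
time: 42.58
tool_pos: [0.489, 0.1238, 0.1369]
tool_rot: [-179.9, -0.1, -176.3]
force: [-0.1, 0.5, -0.7]
gripper_width: 0.473
gripper_force: 0.0
```

```bash
python3 - <<'E'
from h import *
st()
c=q('wrist',['handle','hinge'],{'hinge':.06,'handle':.06},'w18.png')
d=np.array([-.0663,.998,0]);th=np.radians(np.arange(0,180.1,4.5))
P=np.cos(th)[:,None]*d*.226/.03+np.sin(th)[:,None]*np.array([0,0,1])*.226/.03
P=P.round(2);D=np.diff(P,axis=0)
for k in range(0,40,10): print(','.join('%g,%g,%g,0,0,0'%tuple(r.round(2)) for r in D[k:k+10]))
E
```

```text
42.58 [0.489  0.1238 0.1369] [-1.799e+02 -1.000e-01 -1.763e+02] F [-0.1  0.5 -0.7] w 0.473 0.0 q7 [-31.   8.  12. 112.  -2.  60.  76.]
handle [256.9 204.2] 0.86 [0.4914 0.1239 0.06  ]
0,-0.02,0.59,0,0,0,0.01,-0.07,0.59,0,0,0,0,-0.12,0.58,0,0,0,0.01,-0.16,0.57,0,0,0,0.02,-0.2,0.55,0,0,0,0.01,-0.25,0.54,0,0,0,0.02,-0.29,0.52,0,0,0,0.03,-0.33,0.49,0,0,0,0.02,-0.36,0.46,0,0,0,0.03,-0.4,0.44,0,0,0
0.03,-0.44,0.4,0,0,0,0.03,-0.46,0.36,0,0,0,0.03,-0.49,0.33,0,0,0,0.03,-0.52,0.29,0,0,0,0.04,-0.53,0.25,0,0,0,0.04,-0.56,0.2,0,0,0,0.03,-0.56,0.17,0,0,0,0.04,-0.58,0.11,0,0,0,0.04,-0.59,0.07,0,0,0,0.04,-0.59,0.02,0,0,0
0.04,-0.59,-0.02,0,0,0,0.04,-0.59,-0.07,0,0,0,0.04,-0.58,-0.11,0,0,0,0.03,-0.56,-0.17,0,0,0,0.04,-0.56,-0.2,0,0,0,0.04,-0.53,-0.25,0,0,0,0.03,-0.52,-0.29,0,0,0,0.03,-0.49,-0.33,0,0,0,0.03,-0.46,-0.36,0,0,0,0.03,-0.44,-0.4,0,0,0
0.03,-0.4,-0.44,0,0,0,0.02,-0.36,-0.46,0,0,0,0.03,-0.33,-0.49,0,0,0,0.02,-0.29,-0.52,0,0,0,0.01,-0.25,-0.54,0,0,0,0.02,-0.2,-0.55,0,0,0,0.01,-0.16,-0.57,0,0,0,0,-0.12,-0.58,0,0,0,0.01,-0.07,-0.59,0,0,0,0,-0.02,-0.59,0,0,0
```

Request:
apply_moves --commands '[0.03,0.01,-0.9,0,0,0,0,0,-0.9,0,0,0,0,0,-0.75,0,0,0,0,0,0,0,0,0,0,0,0,0,0,0]'

```text
time: 43.35
tool_pos: [0.4908, 0.1247, 0.062]
tool_rot: [180.0, 0.1, -176.2]
force: [0.8, 0.5, 1.4]
gripper_width: 0.47
gripper_force: 0.0
```

Request:
apply_moves --commands '[0,0,0,0,0,0,0,0,0,0,0,0,0,0,0,0,0,0,0,0,0,0,0,0,0,0,0,0,0,0]' --fingers -1 --newtons 60

```text
time: 43.98
tool_pos: [0.4908, 0.1253, 0.0621]
tool_rot: [180.0, 0.1, -176.2]
force: [-1.8, 1.4, 7.0]
gripper_width: 0.116
gripper_force: 58.5
```

Request:
apply_moves --commands '[0,-0.02,0.59,0,0,0,0.01,-0.07,0.59,0,0,0,0,-0.12,0.58,0,0,0,0.01,-0.16,0.57,0,0,0,0.02,-0.2,0.55,0,0,0,0.01,-0.25,0.54,0,0,0,0.02,-0.29,0.52,0,0,0,0.03,-0.33,0.49,0,0,0,0.02,-0.36,0.46,0,0,0,0.03,-0.4,0.44,0,0,0]'

```text
time: 45.22
tool_pos: [0.4947, 0.0628, 0.2221]
tool_rot: [179.7, 0.1, -176.0]
force: [0.3, 13.0, -0.2]
gripper_width: 0.113
gripper_force: 58.6
```

Request:
apply_moves --commands '[0.03,-0.44,0.4,0,0,0,0.03,-0.46,0.36,0,0,0,0.03,-0.49,0.33,0,0,0,0.03,-0.52,0.29,0,0,0,0.04,-0.53,0.25,0,0,0,0.04,-0.56,0.2,0,0,0,0.03,-0.56,0.17,0,0,0,0.04,-0.58,0.11,0,0,0,0.04,-0.59,0.07,0,0,0,0.04,-0.59,0.02,0,0,0]'

```text
time: 46.48
tool_pos: [0.5051, -0.0997, 0.291]
tool_rot: [179.8, 0.2, -176.1]
force: [-13.7, 6.2, 26.4]
gripper_width: 0.113
gripper_force: 65.4
```

Request:
apply_moves --commands '[0,-0.59,0.03,0,0,0,0.02,-0.59,-0.04,0,0,0,0.03,-0.58,-0.11,0,0,0,0.03,-0.56,-0.17,0,0,0,0.04,-0.56,-0.2,0,0,0]'

```text
time: 47.1
tool_pos: [0.5105, -0.1864, 0.2738]
tool_rot: [179.9, 0.3, -176.1]
force: [2.0, 1.9, 18.6]
gripper_width: 0.118
gripper_force: 65.6
```

Request:
apply_moves --commands '[0.04,-0.53,-0.25,0,0,0,0.03,-0.52,-0.29,0,0,0,0.03,-0.49,-0.33,0,0,0,0.03,-0.46,-0.36,0,0,0,0.03,-0.44,-0.4,0,0,0]'

```text
time: 47.72
tool_pos: [0.5149, -0.2607, 0.2236]
tool_rot: [-180.0, 0.2, -176.1]
force: [7.5, 3.3, 2.4]
gripper_width: 0.116
gripper_force: 63.5
```

Request:
apply_moves --commands '[0.03,-0.4,-0.44,0,0,0,0.02,-0.36,-0.46,0,0,0,0.03,-0.33,-0.49,0,0,0,0.02,-0.29,-0.52,0,0,0,0.01,-0.25,-0.54,0,0,0,0.02,-0.2,-0.55,0,0,0,0.01,-0.16,-0.57,0,0,0]'

```text
time: 48.6
tool_pos: [0.5186, -0.3201, 0.1156]
tool_rot: [-180.0, 0.1, -176.1]
force: [5.2, 2.5, 3.1]
gripper_width: 0.114
gripper_force: 62.6
```

Request:
apply_moves --commands '[0,-0.12,-0.58,0,0,0,0.01,-0.07,-0.59,0,0,0,0,-0.02,-0.55,0,0,0,0,0,-0.1,0,0,0,0,0,0,0,0,0]'

```text
time: 49.22
tool_pos: [0.5194, -0.3259, 0.0647]
tool_rot: [179.9, 0.2, -176.1]
force: [-6.3, 12.2, 36.5]
gripper_width: 0.115
gripper_force: 66.5
```

Request:
apply_moves --commands '[0,0,-0.08,0,0,0,0,0,0,0,0,0,0,0,0,0,0,0]'

```text
time: 49.6
tool_pos: [0.5195, -0.326, 0.0645]
tool_rot: [179.9, 0.2, -176.1]
force: [-14.5, 17.3, 58.2]
gripper_width: 0.117
gripper_force: 68.9
```

Request:
apply_moves --commands '[0,0,0,0,0,0,0,0,0,0,0,0,0,0,0,0,0,0,0,0,0.9,0,0,0,0,0,0.9,0,0,0,0,0,0.9,0,0,0,0,0,0.9,0,0,0,0,0,0.6,0,0,0,0,0,0,0,0,0]' --fingers -0.05

```text
time: 50.72
tool_pos: [0.5185, -0.3268, 0.1859]
tool_rot: [-179.9, 0.1, -176.2]
force: [0.4, -0.1, 0.1]
gripper_width: 0.478
gripper_force: 0.0
```

```bash
python3 - <<'E'
from h import *
st()
c=q('wrist',['handle','hinge','back_grip'],{'hinge':.06,'handle':.06,'back_grip':.098},'w19.png')
c=q('side',['handle','back_grip','puck_1'],{'handle':.06,'back_grip':.098,'puck_1':.0},'s19.png')
E
```

```text
50.73 [ 0.5185 -0.3268  0.1859] [-1.799e+02  1.000e-01 -1.762e+02] F [ 0.4 -0.1  0.1] w 0.478 0.0 q7 [  1.  19.  34.  96. -11.  69. 131.]
handle [257.9 184.9] 0.85 [ 0.5201 -0.3259  0.06  ]
back_grip [445.4 199.2] 0.67 [ 0.5113 -0.1844  0.098 ]
handle [261.8 104.7] 0.76 [ 0.5148 -0.3187  0.06  ]
back_grip [268.4 114.8] 0.45 [ 0.495  -0.1693  0.098 ]
back_grip [265.8 131.2] 0.25 [ 0.51   -0.0499  0.098 ]
puck_1 [310.4 320.7] 0.87 [0.4238 0.7089 0.    ]
puck_1 [281.8 119.3] 0.59 [ 0.4297 -0.3007  0.    ]
puck_1 [251.2 123. ] 0.47 [ 0.5596 -0.2719  0.    ]
```

Request:
apply_moves --commands '[-0.025,0.473,0,0,0,-1,-0.025,0.473,0,0,0,-1,-0.025,0.473,0,0,0,-1,-0.025,0.473,0,0,0,-1,-0.025,0.473,0,0,0,-1,-0.025,0.473,0,0,0,-1,-0.025,0.473,0,0,0,-1,-0.025,0.473,0,0,0,-1,-0.025,0.473,0,0,0,-1,-0.025,0.473,0,0,0,-1]' --fingers 0.3

```text
time: 52.38
tool_pos: [0.5104, -0.1839, 0.185]
tool_rot: [-180.0, -0.0, 123.6]
force: [0.1, 0.1, 0.7]
gripper_width: 0.65
gripper_force: 0.0
```

Request:
apply_moves --commands '[0,0,0,0,0,-1,0,0,0,0,0,-1,0,0,0,0,0,-1,0,0,0,0,0,-1,0,0,0,0,0,-1,0,0,0,0,0,-1,0,0,0,0,0,-1,0,0,0,0,0,-1,0,0,0,0,0,-1,0,0,0,0,0,-1]'

```text
time: 53.62
tool_pos: [0.5105, -0.1844, 0.1851]
tool_rot: [-180.0, 0.0, 63.6]
force: [0.0, 0.0, 0.2]
gripper_width: 0.647
gripper_force: 0.0
```

Request:
apply_moves --commands '[0,0,0,0,0,-1,0,0,0,0,0,-1,0,0,0,0,0,-1,0,0,0,0,0,-1,0,0,0,0,0,-1,0,0,0,0,0,0,0,0,0,0,0,0]'

```text
time: 54.5
tool_pos: [0.5106, -0.1844, 0.1851]
tool_rot: [-180.0, 0.0, 34.0]
force: [-0.9, -0.3, 0.4]
gripper_width: 0.647
gripper_force: 0.0
```

```bash
python3 - <<'E'
from h import *
st()
c=q('wrist',['handle','hinge','back_grip'],{'hinge':.06,'handle':.06,'back_grip':.098},'w20.png')
im=c['pixels'].astype(int)
g=(im.sum(2)<110).astype(np.uint8);n,l,s,ce=cv2.connectedComponentsWithStats(g)
for i in range(1,n):
    if 150<s[i,4]<6000:
        r=cv2.minAreaRect(np.argwhere(l==i)[:,::-1].astype(np.float32));b=cv2.boxPoints(r)
        W=np.array([at(c,p,.105) for p in b]);e=[W[1]-W[0],W[2]-W[1]];e=max(e,key=np.linalg.norm)
        print(ce[i].round(0),s[i,4],'ctr',W.mean(0).round(4),'ang',round(np.degrees(np.arctan2(e[1],e[0]))%180,1))
E
```

```text
54.5 [ 0.5106 -0.1844  0.1851] [-180.    0.   34.] F [-0.9 -0.3  0.4] w 0.647 0.0 q7 [-30.  12.  52. 106. -11.  67. -31.]
handle [383.9 262.6] 0.82 [ 0.5156 -0.328   0.06  ]
hinge [164.7 138.6] 0.96 [ 0.5019 -0.0981  0.06  ]
back_grip [254.6 200.6] 0.98 [ 0.5092 -0.1846  0.098 ]
[255. 201.] 810 ctr [ 0.5111 -0.1837  0.105 ] ang 34.3
```

Back grip confirmed at 34.3°, so the hold-down is still on its hold marks. Grip it and turn +60° as seen from above.

Request:
apply_moves --commands '[0,0,-0.9,0,0,0,0,0,-0.9,0,0,0,0,0,-0.8,0,0,0,0,0,0,0,0,0,0,0,0,0,0,0]'

```text
time: 55.32
tool_pos: [0.511, -0.1848, 0.1081]
tool_rot: [180.0, -0.0, 33.8]
force: [1.0, 0.5, -0.7]
gripper_width: 0.653
gripper_force: 0.0
```

Request:
apply_moves --commands '[0,0,0,0,0,0,0,0,0,0,0,0,0,0,0,0,0,0,0,0,0,0,0,0,0,0,0,0,0,0]' --fingers -1 --newtons 40

```text
time: 55.95
tool_pos: [0.5104, -0.1835, 0.1079]
tool_rot: [-179.9, -0.0, 33.8]
force: [-5.3, 5.2, 10.2]
gripper_width: 0.135
gripper_force: 39.3
```

Request:
apply_moves --commands '[0,0,0,0,0,1,0,0,0,0,0,1,0,0,0,0,0,1,0,0,0,0,0,1,0,0,0,0,0,1,0,0,0,0,0,1,0,0,0,0,0,1,0,0,0,0,0,1,0,0,0,0,0,1,0,0,0,0,0,1]'

```text
time: 57.2
tool_pos: [0.5092, -0.1829, 0.1078]
tool_rot: [-179.8, -0.2, 94.0]
force: [-12.9, 8.1, 17.6]
gripper_width: 0.129
gripper_force: 40.3
```

Request:
apply_moves --commands '[0,0,0,0,0,0,0,0,0,0,0,0,0,0,0,0,0,0,0,0,0,0,0,0]'

```text
time: 57.7
tool_pos: [0.5091, -0.1828, 0.1078]
tool_rot: [-179.8, -0.2, 93.9]
force: [-12.9, 8.5, 17.2]
gripper_width: 0.129
gripper_force: 40.2
```

Request:
apply_moves --commands '[0,0,0,0,0,0,0,0,0,0,0,0,0,0,0,0,0,0,0,0,0.8,0,0,0,0,0,0.8,0,0,0,0,0,0.8,0,0,0,0,0,0,0,0,0]' --fingers 0.3

```text
time: 58.58
tool_pos: [0.5117, -0.1849, 0.1808]
tool_rot: [179.8, 0.0, 93.8]
force: [0.2, 0.7, -0.7]
gripper_width: 0.649
gripper_force: 0.0
```

```bash
python3 - <<'E'
from h import *
st()
c=shot('wrist','w21.png')
im=c['pixels'].astype(int)
g=(im.sum(2)<110).astype(np.uint8);n,l,s,ce=cv2.connectedComponentsWithStats(g)
for i in range(1,n):
    if 150<s[i,4]<6000:
        r=cv2.minAreaRect(np.argwhere(l==i)[:,::-1].astype(np.float32));b=cv2.boxPoints(r)
        W=np.array([at(c,p,.105) for p in b]);e=[W[1]-W[0],W[2]-W[1]];e=max(e,key=np.linalg.norm)
        print(ce[i].round(0),s[i,4],'ctr',W.mean(0).round(4),'ang',round(np.degrees(np.arctan2(e[1],e[0]))%180,1))
E
```

```text
58.58 [ 0.5117 -0.1849  0.1808] [179.8   0.   93.8] F [ 0.2  0.7 -0.7] w 0.649 0.0 q7 [-20.  11.  39. 106.  -7.  66.  26.]
[251. 196.] 646 ctr [ 0.5097 -0.1831  0.105 ] ang 94.0
```

Request:
apply_moves --commands '[0.028,-0.472,0,0,0,1,0.028,-0.472,0,0,0,1,0.028,-0.472,0,0,0,1,0.028,-0.472,0,0,0,1,0.028,-0.472,0,0,0,1,0.028,-0.472,0,0,0,1,0.028,-0.472,0,0,0,1,0.028,-0.472,0,0,0,1,0.028,-0.472,0,0,0,1,0.028,-0.472,0,0,0,1]' --fingers -0.05

```text
time: 59.88
tool_pos: [0.5185, -0.3262, 0.1777]
tool_rot: [-180.0, -0.1, 154.0]
force: [-0.1, -0.0, -0.2]
gripper_width: 0.476
gripper_force: 0.0
```

Request:
apply_moves --commands '[0,0,0,0,0,1,0,0,0,0,0,1,0,0,0,0,0,1,0,0,0,0,0,1,0,0,0,0,0,1,0,0,0,0,0,0,0,0,0,0,0,0]'

```text
time: 60.75
tool_pos: [0.5188, -0.3259, 0.1785]
tool_rot: [180.0, -0.0, -176.3]
force: [0.3, -1.0, -0.2]
gripper_width: 0.472
gripper_force: 0.0
```

```bash
python3 - <<'E'
from h import *
st()
c=q('wrist',['handle'],.06,'w22.png')
E
```

```text
60.75 [ 0.5188 -0.3259  0.1785] [ 180.    -0.  -176.3] F [ 0.3 -1.  -0.2] w 0.472 0.0 q7 [  5.  19.  28.  96.  -9.  68. 129.]
handle [257.1 185.3] 0.68 [ 0.5185 -0.3257  0.06  ]
handle [368.9 335.7] 0.27 [ 0.6664 -0.2044  0.06  ]
```

Descend to the bar (z 0.062) and grip.

Request:
apply_moves --commands '[0,0,-0.98,0,0,0,0,0,-0.98,0,0,0,0,0,-0.98,0,0,0,0,0,-0.94,0,0,0,0,0,0,0,0,0,0,0,0,0,0,0]'

```text
time: 61.6
tool_pos: [0.5195, -0.3264, 0.0639]
tool_rot: [-180.0, 0.1, -176.2]
force: [-0.3, -0.7, -0.2]
gripper_width: 0.47
gripper_force: 0.0
```

Request:
apply_moves --commands '[0,0,0,0,0,0,0,0,0,0,0,0,0,0,0,0,0,0,0,0,0,0,0,0,0,0,0,0,0,0]' --fingers -1 --newtons 60

```text
time: 62.22
tool_pos: [0.5196, -0.3258, 0.0641]
tool_rot: [180.0, 0.1, -176.2]
force: [-1.7, 2.6, 4.7]
gripper_width: 0.117
gripper_force: 58.5
```

Request:
apply_moves --commands '[0,0.02,0.59,0,0,0,-0.01,0.07,0.59,0,0,0,0,0.12,0.58,0,0,0,-0.01,0.16,0.57,0,0,0,-0.02,0.2,0.55,0,0,0,-0.01,0.25,0.54,0,0,0,-0.02,0.29,0.52,0,0,0,-0.03,0.33,0.49,0,0,0,-0.02,0.36,0.46,0,0,0,-0.03,0.4,0.44,0,0,0]'

```text
time: 63.48
tool_pos: [0.5154, -0.2624, 0.2254]
tool_rot: [-179.7, 0.3, -176.3]
force: [7.9, -7.4, -1.6]
gripper_width: 0.112
gripper_force: 58.4
```

Request:
apply_moves --commands '[-0.03,0.44,0.4,0,0,0,-0.03,0.46,0.36,0,0,0,-0.03,0.49,0.33,0,0,0,-0.03,0.52,0.29,0,0,0,-0.04,0.53,0.25,0,0,0,-0.04,0.56,0.21,0,0,0,-0.03,0.56,0.18,0,0,0,-0.04,0.58,0.11,0,0,0,-0.04,0.59,0.07,0,0,0,-0.04,0.59,0.02,0,0,0]'

```text
time: 64.72
tool_pos: [0.5054, -0.1027, 0.2937]
tool_rot: [-179.8, 0.4, -176.3]
force: [4.3, -4.4, 13.9]
gripper_width: 0.104
gripper_force: 65.4
```

```bash
python3 - <<'E'
from h import *
c=q('scene',['puck_1'],.064,'s23.png')
E
```

```text
puck_1 [329.5 226.8] 0.8 [ 0.5557 -0.1487  0.064 ]
puck_1 [314.9 238.6] 0.7 [ 0.4688 -0.1554  0.064 ]
puck_1 [344.8 243.8] 0.62 [ 0.5152 -0.2365  0.064 ]
```

All three carriers are in the mask plate. Continuing the swing back.

Request:
apply_moves --commands '[-0.04,0.59,0,0,0,0,-0.04,0.59,-0.04,0,0,0,-0.04,0.58,-0.11,0,0,0,-0.03,0.56,-0.17,0,0,0,-0.04,0.56,-0.2,0,0,0,-0.04,0.53,-0.25,0,0,0,-0.03,0.52,-0.29,0,0,0,-0.03,0.49,-0.33,0,0,0,-0.03,0.46,-0.36,0,0,0,-0.03,0.44,-0.4,0,0,0]'

```text
time: 66.08
tool_pos: [0.4951, 0.058, 0.2267]
tool_rot: [-179.9, 0.3, -176.3]
force: [7.8, -5.4, -0.6]
gripper_width: 0.11
gripper_force: 67.1
```

Request:
apply_moves --commands '[-0.03,0.4,-0.44,0,0,0,-0.02,0.36,-0.46,0,0,0,-0.03,0.33,-0.49,0,0,0,-0.02,0.29,-0.52,0,0,0,-0.01,0.25,-0.54,0,0,0,-0.02,0.2,-0.55,0,0,0,-0.01,0.16,-0.57,0,0,0,0,0.12,-0.58,0,0,0,-0.01,0.07,-0.57,0,0,0,0,0.02,-0.4,0,0,0]'

```text
time: 67.32
tool_pos: [0.4906, 0.1253, 0.0717]
tool_rot: [180.0, 0.2, -176.2]
force: [6.4, -2.2, 2.9]
gripper_width: 0.109
gripper_force: 66.5
```

Request:
apply_moves --commands '[0,0,-0.12,0,0,0,0,0,-0.1,0,0,0,0,0,0,0,0,0,0,0,0,0,0,0]'

```text
time: 67.82
tool_pos: [0.4906, 0.1253, 0.066]
tool_rot: [180.0, 0.2, -176.2]
force: [4.2, -1.4, 8.2]
gripper_width: 0.111
gripper_force: 67.4
```

Request:
apply_moves --commands '[0,0,-0.1,0,0,0,0,0,0,0,0,0,0,0,0,0,0,0]'

```text
time: 68.2
tool_pos: [0.4908, 0.1253, 0.0656]
tool_rot: [179.9, 0.2, -176.2]
force: [-9.6, -5.0, 41.0]
gripper_width: 0.112
gripper_force: 71.1
```

Request:
apply_moves --commands '[0,0,-0.04,0,0,0,0,0,0,0,0,0]'

```text
time: 68.45
tool_pos: [0.4908, 0.1253, 0.0654]
tool_rot: [179.9, 0.2, -176.2]
force: [-14.7, -6.5, 54.3]
gripper_width: 0.114
gripper_force: 72.6
```

Request:
apply_moves --commands '[0,0,0,0,0,0,0,0,0,0,0,0,0,0,0,0,0,0,0,0,0.9,0,0,0,0,0,0.95,0,0,0,0,0,0.95,0,0,0,0,0,0.95,0,0,0,0,0,0.95,0,0,0,0,0,0.95,0,0,0]' --fingers -0.05

```text
time: 69.58
tool_pos: [0.4886, 0.1251, 0.2303]
tool_rot: [-180.0, -0.1, -176.2]
force: [0.6, 0.2, 0.5]
gripper_width: 0.474
gripper_force: 0.0
```

Request:
apply_moves --commands '[0,-1,0,0,0,0,0,-1,0,0,0,0,0,-1,0,0,0,0,0,-1,0,0,0,0,0,-1,0,0,0,0,0,-1,0,0,0,0,0,-1,0,0,0,0,0,-1,0,0,0,0,0,0,0,0,0,0,0,0,0,0,0,0]'

```text
time: 70.82
tool_pos: [0.4888, -0.1141, 0.2295]
tool_rot: [180.0, -0.1, -176.1]
force: [0.1, 0.4, -0.2]
gripper_width: 0.474
gripper_force: 0.0
```

```bash
python3 - <<'E'
from h import *
st()
c=q('wrist',['handle','hinge','front_grip','puck_1'],{'handle':.06,'hinge':.06,'front_grip':.078,'puck_1':.064},'w24.png')
fitpuck('wrist',c,.044,.3)
cv2.imwrite('pics/w24b.png',cv2.resize(cv2.imread('pics/w24.png'),(780,585),interpolation=3))
E
```

```text
70.83 [ 0.4888 -0.1141  0.2295] [ 1.800e+02 -1.000e-01 -1.761e+02] F [ 0.1  0.4 -0.2] w 0.474 0.0 q7 [-12.   2.  21. 107.  -1.  71. 103.]
handle [488.8 190.7] 0.97 [0.492  0.1277 0.06  ]
hinge [268.7 187.3] 0.73 [ 0.5038 -0.1008  0.06  ]
front_grip [352.3 194.8] 0.76 [ 0.5009 -0.0195  0.078 ]
puck_1 [129.2 188.7] 0.96 [ 0.5138 -0.2435  0.064 ]
puck_1 [218.7 232.6] 0.75 [ 0.5565 -0.1504  0.064 ]
puck_1 [210.4 138. ] 0.74 [ 0.4566 -0.1618  0.064 ]
puck_1 [460.6 313.9] 0.62 [0.6399 0.1332 0.064 ]
puck [137. 188.] p 0.73 xy [ 0.5161 -0.2429] yaw 278.0 err 0.025
puck [213. 140.] p 0.62 xy [ 0.457  -0.1606] yaw 157.0 err 0.019
puck [228. 224.] p 0.61 xy [ 0.5556 -0.1506] yaw 316.9 err 0.39
```

View pics/w24b.png

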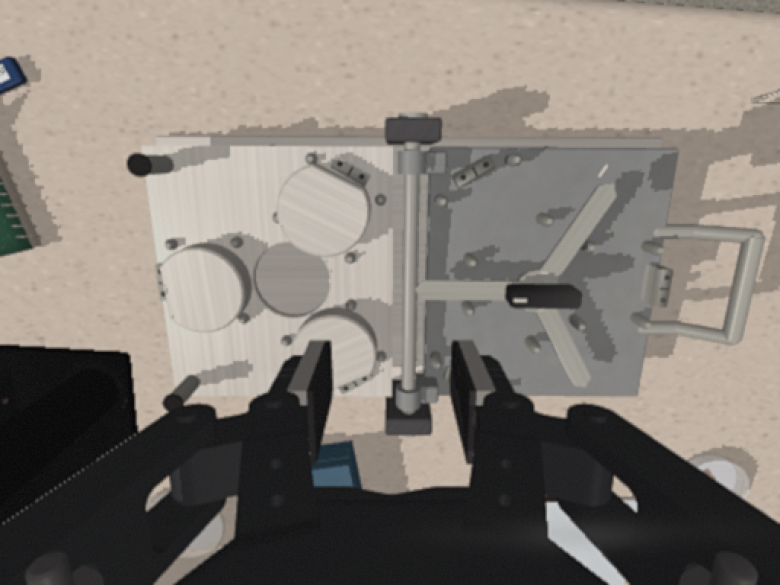

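The hold-down is open, the flipper is down and the three carriers lie back-up in the nests. One check stays numeric: a clearer vantage to verify they are fully seated.

Request:
apply_moves --commands '[0.6,-0.55,0,0,0,0,0.6,-0.55,0,0,0,0,0.6,-0.55,0,0,0,0,0.6,-0.55,0,0,0,0,0,0,0,0,0,0,0,0,0,0,0,0]' --fingers 1

```text
time: 71.88
tool_pos: [0.5607, -0.1803, 0.2297]
tool_rot: [180.0, -0.0, -176.1]
force: [-0.2, -1.1, 0.1]
gripper_width: 0.998
gripper_force: 0.0
```

```bash
python3 - <<'E'
from h import *
st()
c=shot('wrist','w25.png')
for z in(.040,.044,.048,.052,.056): print(z);fitpuck('wrist',c,z,.3)
# expected silhouettes vs masks
E=[(.5147,-.2427,273.8),(.4589,-.1592,153.8),(.5591,-.1525,33.8)]
for e in E: print(proj(c,np.array([e[0],e[1],.064])).round(1))
E
```

```text
71.88 [ 0.5607 -0.1803  0.2297] [ 180.    -0.  -176.1] F [-0.2 -1.1  0.1] w 0.998 0.0 q7 [ -7.  13.  25.  95.  -6.  73. 112.]
0.04
puck [288. 170.] p 0.98 xy [ 0.5582 -0.15  ] yaw 27.8 err 0.038
puck [287.  66.] p 0.93 xy [ 0.4563 -0.1605] yaw 158.8 err 0.021
puck [200. 122.] p 0.67 xy [ 0.5161 -0.2436] yaw 277.5 err 0.017
0.044
puck [288. 170.] p 0.98 xy [ 0.5574 -0.1507] yaw 27.5 err 0.022
puck [287.  66.] p 0.93 xy [ 0.4569 -0.1608] yaw 158.0 err 0.023
puck [200. 122.] p 0.67 xy [ 0.516  -0.2428] yaw 278.6 err 0.023
0.048
puck [288. 170.] p 0.98 xy [ 0.5567 -0.1512] yaw 27.9 err 0.023
puck [287.  66.] p 0.93 xy [ 0.4577 -0.1613] yaw 158.0 err 0.045
puck [200. 122.] p 0.67 xy [ 0.5159 -0.242 ] yaw 276.9 err 0.048
0.052
puck [288. 170.] p 0.98 xy [ 0.5561 -0.1515] yaw 30.1 err 0.043
puck [287.  66.] p 0.93 xy [ 0.4585 -0.1614] yaw 159.2 err 0.072
puck [200. 122.] p 0.67 xy [ 0.516  -0.2408] yaw 277.9 err 0.076
0.056
puck [288. 170.] p 0.98 xy [ 0.5557 -0.1518] yaw 30.3 err 0.069
puck [287.  66.] p 0.93 xy [ 0.4594 -0.1615] yaw 158.7 err 0.101
puck [200. 122.] p 0.67 xy [ 0.5159 -0.2398] yaw 277.5 err 0.105
[195.5 122.5]
[287.3  66.8]
[284.4 173.4]
```

Fitted positions agree with the nests within about 2.5 mm, but puck 3's best-fit height comes out about 4 mm high, which is within mask noise. I touch each carrier's back with closed fingertips: this measures the height and seats it. A seated back reads TCP z ≈ 0.083.

Request:
apply_moves --commands '[-0.04,0.48,-0.8,0,0,0,-0.04,0.48,-0.8,0,0,0,0,0,-0.9,0,0,0,0,0,-0.9,0,0,0,0,0,-0.9,0,0,0,0,0,-0.3,0,0,0,0,0,0,0,0,0,0,0,0,0,0,0]' --fingers -1 --newtons 30

```text
time: 73.18
tool_pos: [0.5593, -0.1522, 0.0931]
tool_rot: [-180.0, 0.1, -176.2]
force: [-0.0, 0.1, 0.5]
gripper_width: -0.001
gripper_force: 0.0
```

Request:
apply_moves --commands '[0,0,-0.05,0,0,0,0,0,-0.05,0,0,0,0,0,0,0,0,0]'

```text
time: 73.55
tool_pos: [0.5586, -0.152, 0.0889]
tool_rot: [180.0, -0.0, -176.2]
force: [-0.3, 0.4, -0.5]
gripper_width: 0.001
gripper_force: 0.0
```

Request:
apply_moves --commands '[0,0,-0.05,0,0,0,0,0,-0.03,0,0,0,0,0,0,0,0,0]'

```text
time: 73.92
tool_pos: [0.5585, -0.152, 0.0864]
tool_rot: [180.0, -0.0, -176.2]
force: [-0.2, -0.1, 0.1]
gripper_width: 0.001
gripper_force: 0.0
```

Request:
apply_moves --commands '[0,0,-0.05,0,0,0,0,0,-0.03,0,0,0,0,0,0,0,0,0]'

```text
time: 74.3
tool_pos: [0.5585, -0.152, 0.084]
tool_rot: [-180.0, -0.0, -176.2]
force: [0.4, -0.1, -0.6]
gripper_width: -0.0
gripper_force: 0.0
```

Request:
apply_moves --commands '[0,0,-0.05,0,0,0,0,0,0,0,0,0]'

```text
time: 74.55
tool_pos: [0.5587, -0.1521, 0.083]
tool_rot: [180.0, 0.0, -176.2]
force: [-1.2, 0.9, 3.7]
gripper_width: -0.002
gripper_force: 2.1
```

Puck 3 makes contact at 0.083, exactly the seated height, and the other two fitted no higher. Retract and hand in.

Request:
apply_moves --commands '[0,0,0.4,0,0,0,0,0,0.9,0,0,0,0,0,0.9,0,0,0,0,0,0.9,0,0,0,0,0,0.9,0,0,0,0,-0.3,0.9,0,0,0,0,-0.9,0,0,0,0,0,0,0,0,0,0,0,0,0,0,0,0]'

```text
time: 75.68
tool_pos: [0.5585, -0.1875, 0.2297]
tool_rot: [180.0, -0.0, -176.2]
force: [-0.6, 0.3, -0.1]
gripper_width: 0.0
gripper_force: 0.0
```

```bash
python3 - <<'E'
from h import *
st()
c=shot('wrist','w26.png');fitpuck('wrist',c,.044,.3)
print(manip.close_job())
E
```

```text
75.67 [ 0.5585 -0.1875  0.2297] [ 180.    -0.  -176.2] F [-0.6  0.3 -0.1] w 0.0 0.0 q7 [ -7.  13.  25.  95.  -6.  73. 113.]
puck [293. 169.] p 0.85 xy [ 0.5572 -0.1506] yaw 28.9 err 0.025
puck [206. 127.] p 0.84 xy [ 0.5162 -0.2427] yaw 277.5 err 0.025
puck [293.  70.] p 0.79 xy [ 0.4569 -0.1609] yaw 156.9 err 0.022
the job is handed in; nothing more can be done
None
```

I handed the job in at about 76 s: all three carriers lie face-down in the mask nests, the flipper is back on its rests and the hold-down is on its open marks. I checked one carrier's seating by touch and the other two only in the camera images; the hand-in returned no verdict.

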